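# Stand the rust tenmoku tile up and hold a spring clip open around its top edge

### The arm

A 7-joint arm with a two-finger parallel gripper is mounted at the origin on the work surface. World frame = base frame: x ahead of the robot, y to its left, z up, the work surface at z = 0. Lengths are in m, angles in rad, forces in N, time in s.
With the tool pointing down it reaches from about 0.4 to 0.875 m from the base axis. Payload 4.4 kg.
Tool frame: the origin (TCP) lies between the finger pads; the fingertips stand manip.tips_ahead ahead of it and the grasp point (between the pads) lies 3 mm ahead of it (manip.tips_ahead is the distance from the TCP to the fingertips, in m); x points along the fingers, y is the direction in which the jaws open and shut, and the axes are right-handed (so a half turn about x gives the same grasp; the last joint's range is limited). The gripper opens to 85 mm and grips with 20 to 120 N. Pads are 22 mm wide; open, the fingers measure 114 mm over their backs; the gripper's body (76 mm by 85 mm) begins 54 mm behind the grasp point. The pads swing forward as they close: fully open they stand 13 mm farther back than shut.
Start: joints at [1.04, 0.628, 0.038, 1.517, -0.027, 0.996, -0.02], TCP at [0.291, -0.581, 0.253] pointing down, gripper open.
Joint ranges: [-3.06, 3.06], [-0.37, 2.12], [-1.25, 1.32], [0.18, 2.47], [-1.1, 4.24], [0.23, 1.98], [-2.94, 2.94]. Speed limits (rad/s): [2.57, 2.57, 3.14, 3.14, 3.14, 3.14, 3.14].

### API

Orientations are given as a rotation vector (axis times angle).
In Python, from cell import manip gives the robot as it stands.
- The arm moves only by the tool carry_out, never from a script. Its argument "targets" is a list of rows, each a list of 5 numbers: the shift along the tool's x, y, z each as a share of 50 mm, from -1 to 1, then the turn about the tool's x as a share of 180 degrees, from -1 to 1, then the opening, from 0 (shut) to 1 (fully open). In form: [[tx, ty, tz, yaw, claw], ...]. A call has 1 to 8 rows; each row shifts and turns the pose as measured when the row begins, along the tool's axes as they then stand; what a row does not reach is not made up. A row lasts 1/12 s, in which the tool goes at most 41.7 mm and 7.16 degrees, less where a joint would pass 70% of its speed; a pose out of reach is approached as far as the arm can. A call with a number of a shift or a turn outside -1 to 1 is refused whole. A call with a gripper value outside its range is refused whole. The fingers move at their own pace and stop on an object; "force" is the grip in N (left out, the last holds). Time passes only in rows, so rows that do not move let the fingers close. It gives the time, the measured TCP pose, the force and the opening at its end, in the units of the state.
- manip.read_state(): the state, without advancing time (a new reading comes with each control period).
- manip.snapshot(name): name is "scene" or "side" or "wrist"; returns a dict with "frame" (420x560x3 uint8, blue, green, red), "vfov" (degrees; the focal length in pixels is half the picture's height over the tangent of half this angle, whatever the lens; pixels are square), "cx", "cy" (the principal point, pixels), "position" and "attitude" of the camera in the world; the wrist camera has in their place "T_tool_cam" (4x4, takes a point from camera to tool coordinates, whose origin is the TCP and whose axes are the tool frame's). Camera axes: x right, y down, z forward; pixel columns grow to the right and rows downward; lengths in m; the calibration is good to about 2 mm. A picture is of the moment at which its call begins: read the wrist's pose just before it. There is no depth.
- manip.hand_in(): hands the job in, once; it reports no verdict.
The state is a dict: "clock": time; "joint_pos": joint angles; "qvel": joint speeds; "tau": joint torques, N m; "tcp_pos": TCP position; "tool_rot": TCP orientation; "wrist_force": force on the tool from outside, world axes, zero at the start; "torque": the same for the moment, N m; "finger_gap": finger opening in m.
Only numpy, scipy, OpenCV 4.12 (cv2) and the standard library are available. Lean on these libraries where they do the work, as an engineer would, in place of code of your own. Each camera call takes 0.05 s, during which the arm holds its last target.

### The job

Take the rust-brown test tile out of the open drawer and stand it, bare clay foot down, fully home in the slot of the clear tile stand, then let go of it. Then take the teal spring clip off its wooden rest, squeeze its handles so the jaws gape wide, and bring it down over the middle of the tile's top edge, one jaw on each side of the tile and reaching well below the edge without touching tile or stand. Finish there, still holding the clip wide open in the gripper so that a colleague can slip a label in, and leave the black tile and everything else where they are.

Things in the scene. Friction and masses are not known exactly. Their poses are not given: they have to be found in the camera images.
- rust_tile: the tile to use: ceramic strip, rust-brown glaze, bare pale clay foot (lowest 22 mm), 32 wide x 9 thick x 120 tall, 70 g, upright in a slot of a wooden rack in the open drawer. Origin: centre of its underside; x along the width, y along the thickness, z up its length. In the drawer its top is 140 mm above the table; the upper 85 mm stand clear of the rack, the upper 50 mm of the drawer front.
- rust_tile_top (a point): centre of the rust tile's top edge, 120 mm above its underside
- black_tile: bystander, same size and axes as the rust tile but glazed black, in the rack's other slot 130 mm away (the two may be swapped). Leave it.
- stand: clear acrylic block 60 (x) x 36 (y) x 42 mm tall on a dark wooden foot 100 x 75 x 8 mm, fixed, left or right of the robot. Origin: centre of its underside on the table; total height 50 mm. Slot in the middle of the block, open upward: 37 mm along x, 13.5 mm along y, 42 mm deep down to the wooden foot, 2 mm chamfer at its mouth.
- stand_floor (a point): centre of the slot's floor, 8 mm above the table; axes as the stand's
- clip: teal spring clip (like a big clothes peg), 90 mm tall, 80 g, jaws down, handles up. Origin: centre of its steel cross bar (52 mm along x, 8 x 8 mm), the pivot, 68 mm above the table in the rest's notches (lift straight up). x along the bar; y the line along which handles are squeezed and jaws gape; z up. Handles: flat plates 24 mm wide (x), 4 mm thick, 4 to 46 mm above origin.
- clip_mouth (a point): on the clip, 41 mm below its origin: midway between the jaw tips at full gape (then about 35 mm apart, the gap narrowing upward to the bar). Closed, the jaws reach 45 mm below the origin.
- clip_jaw (a joint): opening of each jaw lever, rad: 0 closed (handles lean out 0.4 rad, 52 mm over their tops), 0.40 fully open at a stop (handles upright and parallel, 12 mm over both). Both levers swing alike and spring shut when let go. At 35 mm above the clip's origin about 3 N per handle starts it, 8 N holds it fully open. 0.28 or more is wide open.
- clip_rest: pale wooden clip rest, fixed: base 70 (x) x 90 (y) x 8 mm with two notched uprights at x = -20 and +20 mm (8 mm thick, 24 mm along y) up to 74 mm above the table. Origin: centre of its underside; axes as the clip's. It stands on the side of the robot opposite to the stand.
- unit: white drawer unit, fixed, 260 (x) x 280 (y) x 100 mm tall; origin: centre of its underside; its front with the half-open drawer faces the robot (-x). Drawer front: top edge 86 mm above the table; the drawer slides along the unit's x against 3 N. Its rack has two slots 36 x 13 mm, 34 mm deep, 130 mm apart.
- spatula: bystander: stainless spatula, 200 mm, lying on the drawer unit; origin on its underside
- cone_holder: bystander: terracotta cone holder, 68 mm across, 60 mm tall with three small cones, on the drawer unit; origin: centre of its underside
- glaze_jar: bystander: brown lidded jar, 64 mm across, 85 mm tall, on the table beyond; origin: centre of its underside
- tea_bowl: bystander: dark tea bowl, 110 mm across, 65 mm tall, on the table beyond; origin: centre of its underside
Not all that is in view belongs to the job. Leave any blue or purple look-alike of the rust_tile alone.

How it is judged:
On the way, in this order (a step that is already met when the one before it is completed fails the run):
1. the rust tile stands fully home and upright in the stand's slot, let go (horizontal distance between rust_tile and stand_floor below 0.006 m and z of rust_tile in the frame of stand_floor below 0.005 m and angle between rust_tile's own z axis and vertical below 0.15 rad and contact force between the fingers and rust_tile below 0.05 N), for 0.2 s.
2. the clip is off its rest, held squeezed open in the gripper (distance between clip and clip_rest above 0.09 m and value of joint clip_jaw above 0.28 rad and contact force between the fingers and clip above 1 N), for 0.2 s.
At the end, for the whole second after the job is handed in: Rust tile home in slot (6 mm, 0.15 rad). Gripper holds clip open >= 0.28 rad, mouth point 5-30 mm below the tile's top edge, under 14 mm off its middle along, 12 mm across, 0.25 rad askew; clip and robot off tile, clip off stand. Other loose things within 30 mm of their start (horizontal distance between rust_tile and stand_floor below 0.006 m and z of rust_tile in the frame of stand_floor below 0.005 m and angle between rust_tile's own z axis and vertical below 0.15 rad and value of joint clip_jaw above 0.28 rad and x of clip_mouth in the frame of rust_tile between -0.014 and 0.014 m and y of clip_mouth in the frame of rust_tile between -0.012 and 0.012 m and z of clip_mouth in the frame of rust_tile between 0.09 and 0.115 m and angle between the x axis of clip and the x axis of rust_tile, either way round below 0.25 rad and angle between clip's own z axis and vertical below 0.25 rad and contact force between the fingers and clip above 1 N and contact force between each of clip, the fingers, the arm and rust_tile below 0.3 N and contact force between clip and stand below 0.3 N and distance of each of black_tile, spatula, cone_holder, glaze_jar, tea_bowl from where it was at the start of the episode below 0.03 m); the arm keeps its last pose, push and grip.
It fails at once if the black tile is pushed or knocked away (distance of black_tile from where it was at the start of the episode above 0.03 m).
It fails at once if the spatula is pushed or knocked away (distance of spatula from where it was at the start of the episode above 0.03 m).
It fails at once if the cone holder is pushed or knocked away (distance of cone_holder from where it was at the start of the episode above 0.03 m).
It fails at once if the glaze jar is pushed or knocked away (distance of glaze_jar from where it was at the start of the episode above 0.03 m).
It fails at once if the tea bowl is pushed or knocked away (distance of tea_bowl from where it was at the start of the episode above 0.03 m).
It also fails if it takes over 67 s, if anything falls off the work surface, if the arm or the gripper's body presses on something with over 40 N, if the wrist force passes 120 N, or if a joint passes its speed limit or range.

## Working session

There is one attempt and no reset: what is moved stays moved. The work goes in short steps, Python scripts to look and compute and a tool call to move; the robot and the scene stay as the last step left them, time stands still between calls to the robot, and variables do not carry over. Pictures are saved under pics/ and viewed, and the job is handed in when it is done.

Besides the shell and the picture viewer there is one more tool, called after ">>>" by a JSON object that holds its "op" and its "data". carry_out: Moves the arm, as the interface text tells. Shift numbers are shares of 50 mm and turn numbers shares of 180 degrees, none past 1 either way. Its arguments: {"type":"object","properties":{"targets":{"type":"array"},"force":{"type":"number"}},"required":["targets"]}

```bash
ls; mkdir -p pics; cat > h.py <<'E'
import numpy as np, cv2
from cell import manip
from scipy.spatial.transform import Rotation as R
def snap(n,f):
    s=manip.snapshot(n); cv2.imwrite('pics/'+f+'.png',s['frame']); return s
E
python3 - <<'E'
from h import *
print(manip.read_state(), manip.tips_ahead)
for n in ['scene','side','wrist']:
    s=snap(n,n+'0'); print(n,{k:v for k,v in s.items() if k!='frame'})
E
```

```text
pics
{'clock': 0.0, 'joint_pos': array([ 1.0402202 ,  0.62932841,  0.03841907,  1.51839103, -0.02701662,
        0.99628425, -0.01999567]), 'qvel': array([-0.00050959, -0.00047745,  0.00059344, -0.00047049,  0.00013549,
       -0.00089591,  0.00138105]), 'tau': array([ 1.42607420e-03, -5.63400042e+01,  1.22645516e+00, -1.93444777e+01,
        1.09811078e-02,  1.03136350e-02, -2.83188922e-05]), 'tcp_pos': array([ 0.29112203, -0.58050074,  0.25239274]), 'tool_rot': array([ 1.96307646,  0.46656649, -1.963951  ]), 'wrist_force': array([-0.77977181,  0.66351519,  0.01588213]), 'torque': array([ 0.03475842,  0.00844009, -0.0161886 ]), 'finger_gap': 0.08518783453852027} 0.022
scene {'vfov': 43.266641818596355, 'cx': 277.05376096256043, 'cy': 195.89319829124136, 'position': array([1.74431762, 0.14119009, 1.02380581]), 'attitude': array([-1.58135997, -1.8160648 ,  0.86940017])}
side {'vfov': 42.77411632804855, 'cx': 279.38738962223255, 'cy': 209.85946825079395, 'position': array([0.54548024, 1.0508843 , 1.07728162]), 'attitude': array([-0.09267372,  2.86065096, -1.24278875])}
wrist {'vfov': 66.28175453673055, 'cx': 276.7716026285701, 'cy': 213.3324079579804, 'T_tool_cam': array([[ 2.64954622e-04, -2.80856813e-01,  9.59749645e-01,
        -1.20965903e-01],
       [ 9.99999957e-01, -4.34960032e-05, -2.88794855e-04,
         4.56121898e-04],
       [ 1.22855276e-04,  9.59749680e-01,  2.80856790e-01,
        -7.14582950e-02],
       [ 0.00000000e+00,  0.00000000e+00,  0.00000000e+00,
         1.00000000e+00]])}
```

View images.

View pics/scene0.png

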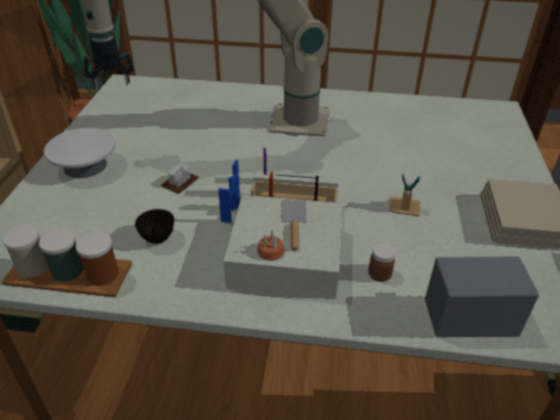

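View pics/side0.png

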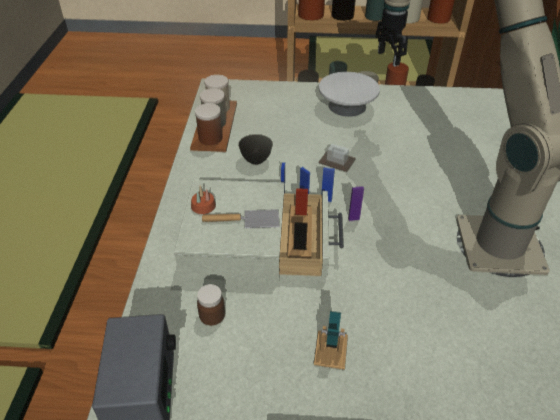

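View pics/wrist0.png

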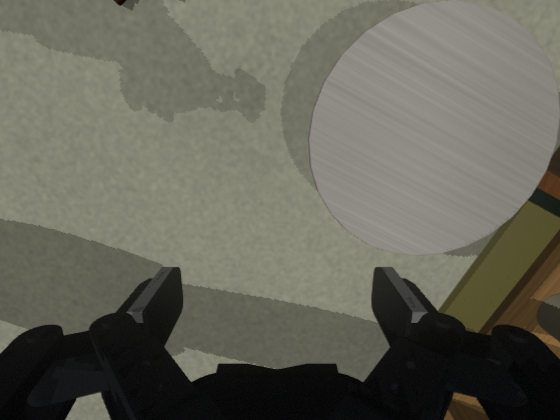

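```bash
cat >> h.py <<'E'
def K(s):
    f=210/np.tan(np.radians(s['vfov'])/2); return np.array([[f,0,s['cx']],[0,f,s['cy']],[0,0,1]])
def campose(s,st=None):
    if 'position' in s: return R.from_rotvec(s['attitude']).as_matrix(), np.array(s['position'])
    T=np.eye(4);T[:3,:3]=R.from_rotvec(st['tool_rot']).as_matrix();T[:3,3]=st['tcp_pos']
    M=T@s['T_tool_cam']; return M[:3,:3],M[:3,3]
def ray(s,uv,st=None):
    Rm,p=campose(s,st); d=Rm@np.linalg.inv(K(s))@np.array([uv[0],uv[1],1.]); return p,d/np.linalg.norm(d)
def plane(s,uv,z,st=None):
    p,d=ray(s,uv,st); return p+d*(z-p[2])/d[2]
def proj(s,P,st=None):
    Rm,p=campose(s,st); c=Rm.T@(np.array(P)-p); q=K(s)@c; return q[:2]/q[2]
def tri(a,ua,b,ub,sa=None,sb=None):
    p,d=ray(a,ua,sa);q,e=ray(b,ub,sb)
    A=np.stack([d,-e],1);t=np.linalg.lstsq(A,q-p,rcond=None)[0]
    x=p+t[0]*d;y=q+t[1]*e; return (x+y)/2,np.linalg.norm(x-y)
def crop(img,x0,y0,x1,y1,k,f):
    cv2.imwrite('pics/'+f+'.png',cv2.resize(img[y0:y1,x0:x1],None,fx=k,fy=k,interpolation=cv2.INTER_CUBIC))
E
python3 - <<'E'
from h import *
a=cv2.imread('pics/scene0.png');b=cv2.imread('pics/side0.png')
crop(a,140,140,340,260,4,'sc_c'); crop(b,260,130,400,270,4,'sd_c')
crop(a,380,160,440,220,8,'sc_clip');crop(b,300,290,370,380,6,'sd_clip')
E
```

```text
(no output)
```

View pics/sc_c.png

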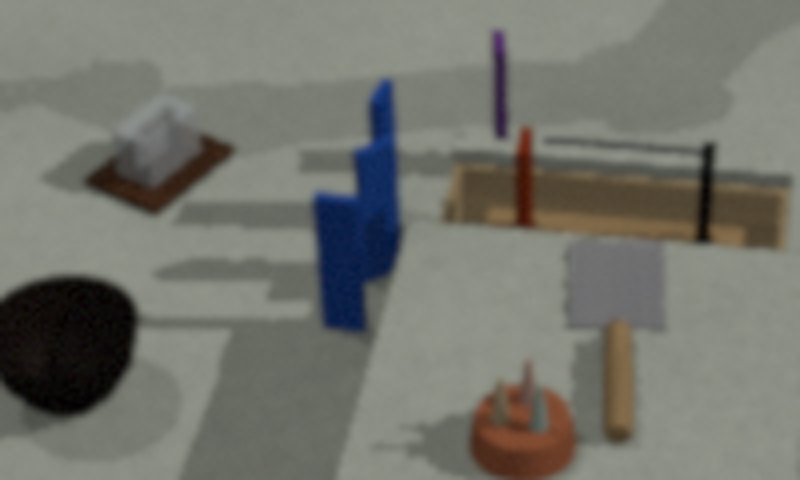

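View pics/sd_c.png

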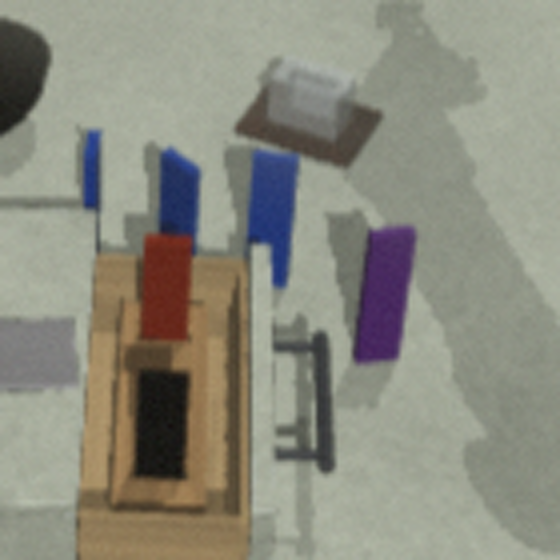

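View pics/sc_clip.png

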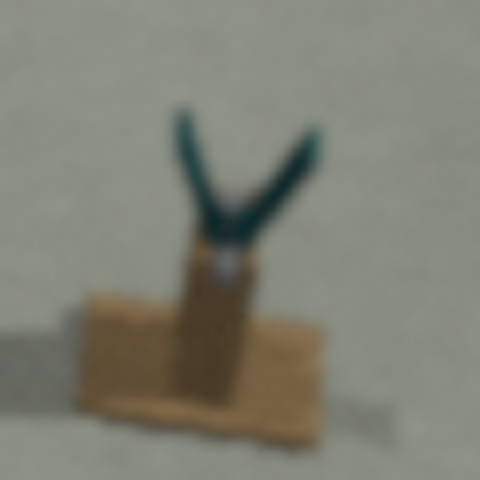

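View pics/sd_clip.png

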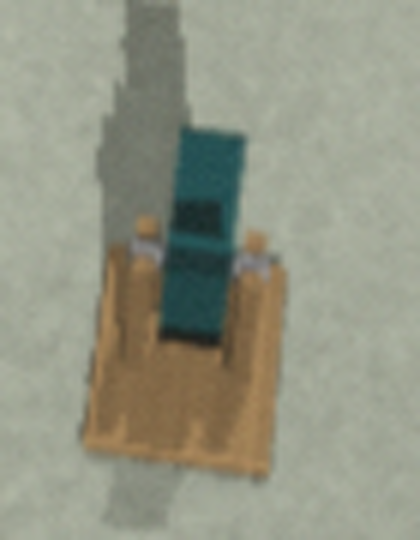

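```bash
cat > m1.py <<'E'
from h import *
a=manip.snapshot('scene');b=manip.snapshot('side')
np.set_printoptions(precision=4,suppress=True)
A=lambda x,y:(x/4+140-.375,y/4+140-.375); B=lambda x,y:(x/4+260-.375,y/4+130-.375)
C=lambda x,y:(x/8+380,y/8+160); D=lambda x,y:(x/6+300,y/6+290)
print('rust',plane(a,A(525,128),.14),plane(b,B(168,236),.14),tri(a,A(525,128),b,B(168,236)))
print('black top',plane(a,A(708,146),.14),plane(b,B(162,370),.14))
print('stand scene',[plane(a,A(*p),.008)for p in [(85,182),(152,212),(234,150)]])
print('stand side',[plane(b,B(*p),.008)for p in [(235,130),(345,166),(382,115),(272,80)]])
print('clip bar side',plane(b,D(148,252),.068),plane(b,D(255,268),.068), 'scene bar end',plane(a,C(226,262),.068))
print('clip handles scene',tri(a,C(183,112),b,D(212,130)),plane(a,C(183,112),.11),plane(a,C(313,130),.11))
print('rest side',[plane(b,D(*p),.008)for p in [(85,445),(268,470),(285,262),(112,245)]])
print('rest scene',[plane(a,C(*p),.008)for p in [(92,295),(322,328),(318,440),(78,405)]])
print('purple top',plane(b,B(393,230),.12),plane(a,A(498,32),.12))
print('blue tops',plane(b,B(275,153),.12),plane(a,A(382,84),.12),plane(b,B(180,160),.12),plane(a,A(373,145),.12),plane(b,B(92,132),.12),plane(a,A(340,197),.12))
print('drawer front side',plane(b,B(258,245),.086))
E
python3 m1.py
```

```text
rust [ 0.5404 -0.0369  0.14  ] [ 0.5506 -0.038   0.14  ] (array([ 0.5498, -0.0346,  0.1452]), np.float64(0.0036183766409224522))
black top [0.5435 0.0933 0.14  ] [0.5502 0.0904 0.14  ]
stand scene [array([ 0.4811, -0.3961,  0.008 ]), array([ 0.5107, -0.3332,  0.008 ]), array([ 0.4234, -0.2906,  0.008 ])]
stand side [array([ 0.5016, -0.3261,  0.008 ]), array([ 0.4142, -0.2858,  0.008 ]), array([ 0.3822, -0.3541,  0.008 ]), array([ 0.4716, -0.3956,  0.008 ])]
clip bar side [0.4841 0.3614 0.068 ] [0.4448 0.3658 0.068 ] scene bar end [0.4893 0.3607 0.068 ]
clip handles scene (array([0.4637, 0.3394, 0.115 ]), np.float64(0.00011732751686826666)) [0.4566 0.3405 0.11  ] [0.4612 0.3868 0.11  ]
rest side [array([0.5038, 0.4068, 0.008 ]), array([0.436 , 0.4127, 0.008 ]), array([0.427 , 0.3215, 0.008 ]), array([0.4946, 0.3181, 0.008 ])]
rest scene [array([0.4386, 0.3223, 0.008 ]), array([0.4466, 0.4084, 0.008 ]), array([0.5135, 0.4021, 0.008 ]), array([0.5057, 0.315 , 0.008 ])]
purple top [ 0.397 -0.078  0.12 ] [ 0.3914 -0.0798  0.12  ]
blue tops [ 0.4774 -0.1572  0.12  ] [ 0.473  -0.1546  0.12  ] [ 0.5449 -0.1446  0.12  ] [ 0.5491 -0.1459  0.12  ] [ 0.6092 -0.1725  0.12  ] [ 0.612  -0.1565  0.12  ]
drawer front side [ 0.4873 -0.0954  0.086 ]
```

```bash
cat > d.py <<'E'
import sys
from h import *
np.set_printoptions(precision=4,suppress=True)
st=manip.read_state(); Rm=R.from_rotvec(st['tool_rot']).as_matrix()
print('t',round(st['clock'],2),'tcp',st['tcp_pos'],'gap',st['finger_gap'],'F',st['wrist_force'])
yaw=lambda v:np.degrees(np.arctan2(v[1],v[0]))
print('toolx',Rm[:,0],'tooly yaw',yaw(Rm[:,1]),'j7',st['joint_pos'])
if len(sys.argv)>1:
    P=np.array([float(x) for x in sys.argv[1:4]]); d=P-st['tcp_pos']
    yd=yaw(Rm[:,1])
    if len(sys.argv)>4:
        yd=float(sys.argv[4]); 
    now=yaw(Rm[:,1]); t=(yd-now+90)%180-90  # world z turn
    turn=-t # tool x is down
    print('turn about tool x deg',turn,'share',turn/180, 'rows',abs(turn)/7.16)
    print('delta tool now (50mm)',Rm.T@d/.05)
    Rn=Rm@R.from_rotvec([np.radians(turn),0,0]).as_matrix()
    print('delta tool after turn',Rn.T@d/.05)
E
python3 d.py 0.445 -0.342 0.25 65.2
```

```text
t 0.25 tcp [ 0.2913 -0.5808  0.2529] gap 0.08554783876273138 F [ 0.4746  0.3363 -0.67  ]
toolx [-0.0004  0.0008 -1.    ] tooly yaw -63.367008181434365 j7 [ 1.0402  0.6289  0.0384  1.5178 -0.027   0.9963 -0.02  ]
turn about tool x deg 51.432991818565625 share 0.2857388434364757 rows 7.1833787456097244
delta tool now (50mm) [ 0.0602 -2.8912 -4.8888]
delta tool after turn [ 0.0602 -5.6249 -0.7873]
```

>>> {"op": "carry_out", "data": {"targets": [[0,-0.41,-0.7,0,1],[0,-0.41,-0.7,0,1],[0,-0.41,-0.7,0,1],[0,-0.41,-0.7,0,1],[0,-0.41,-0.7,0,1],[0,-0.41,-0.7,0,1],[0,-0.41,-0.7,0,1],[0,0,0,0,1]]}}

```text
clock: 0.92
tcp_pos: [0.4489, -0.3377, 0.2495]
tool_rot: [1.966, 0.454, -1.972]
wrist_force: [0.2, 0.3, -0.4]
finger_gap: 0.0854
```

```bash
python3 d.py 0.445 -0.342 0.25; python3 - <<'E'
from h import *
import pickle
st=manip.read_state();s=snap('wrist','w1'); pickle.dump((st,s),open('w1.pkl','wb'))
E
```

```text
t 0.92 tcp [ 0.4489 -0.3377  0.2495] gap 0.08544047212695215 F [ 0.1781  0.2839 -0.3672]
toolx [-0.0025 -0.0013 -1.    ] tooly yaw -63.971894011389935 j7 [ 0.5693  0.5058  0.0365  1.7723 -0.0199  0.8652 -0.5024]
turn about tool x deg -0.0 share -0.0 rows 0.0
delta tool now (50mm) [-0.0091  0.0422  0.1075]
delta tool after turn [-0.0091  0.0422  0.1075]
```

View pics/w1.png

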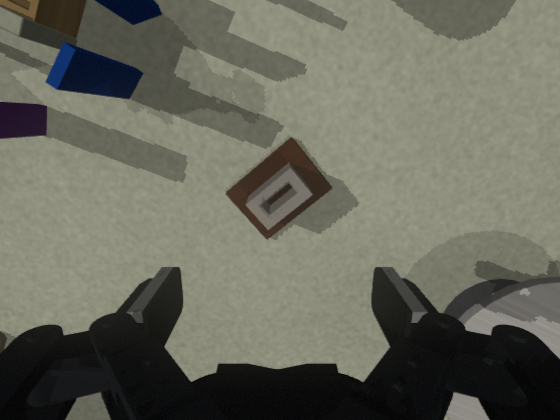

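```bash
python3 - <<'E'
from h import *
a=cv2.imread('pics/w1.png'); crop(a,215,125,345,250,6,'w1c')
E
```

```text
(no output)
```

View pics/w1c.png

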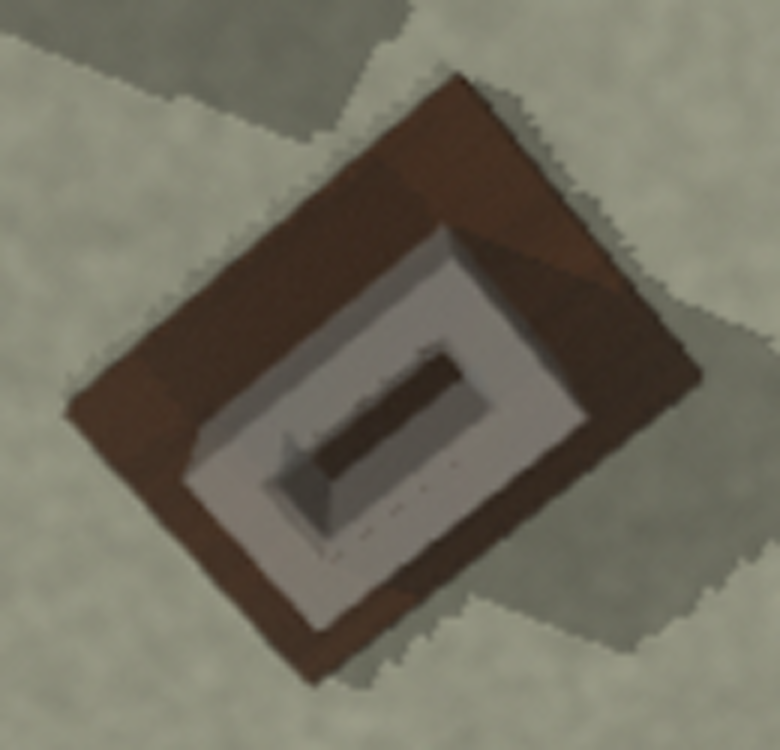

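```bash
cat > m2.py <<'E'
from h import *; import pickle
np.set_printoptions(precision=4,suppress=True)
st,s=pickle.load(open('w1.pkl','rb'))
c=lambda p:(p[0]/6+215-.4,p[1]/6+125-.4)
for q,z in [([(455,73),(67,408),(313,686),(703,376)],.008),([(450,258),(184,480),(320,633),(588,416)],.05),([(440,338),(262,482),(330,545),(495,408)],.05)]:
    P=np.array([plane(s,c(p),z,st) for p in q]); print(P[:,:2].tolist(), P.mean(0)); e=[P[1]-P[0],P[2]-P[1],P[3]-P[2],P[0]-P[3]]
    print([ (round(np.linalg.norm(v),4),round(np.degrees(np.arctan2(v[1],v[0]))%180,1)) for v in e])
E
python3 m2.py
```

```text
[[0.5026313157022604, -0.3286161036032872], [0.41391816410689486, -0.289817722475689], [0.3831788229281473, -0.3568554087154187], [0.4730154332117752, -0.3965917452191567]] [ 0.4432 -0.343   0.008 ]
[(np.float64(0.0968), np.float64(156.4)), (np.float64(0.0737), np.float64(65.4)), (np.float64(0.0982), np.float64(156.1)), (np.float64(0.0741), np.float64(66.5))]
[[0.4767982785546821, -0.3387781362898147], [0.4226721891630847, -0.31485853909144457], [0.4078195438621583, -0.34785330719754387], [0.4630660540623046, -0.3719324420146848]] [ 0.4426 -0.3434  0.05  ]
[(np.float64(0.0592), np.float64(156.2)), (np.float64(0.0362), np.float64(65.8)), (np.float64(0.0603), np.float64(156.5)), (np.float64(0.0359), np.float64(67.5))]
[[0.46403644868757526, -0.34330739879087435], [0.42822619554375035, -0.3270440172528034], [0.42315971363645777, -0.3424342938600454], [0.457368125603038, -0.3570891635818035]] [ 0.4432 -0.3425  0.05  ]
[(np.float64(0.0393), np.float64(155.6)), (np.float64(0.0162), np.float64(71.8)), (np.float64(0.0372), np.float64(156.8)), (np.float64(0.0153), np.float64(64.2))]
```

```bash
python3 d.py 0.545 -0.037 0.26 -91
```

```text
t 0.97 tcp [ 0.4464 -0.3414  0.2497] gap 0.08529840308189544 F [-0.4595 -0.0587  0.7171]
toolx [-0.0043 -0.0043 -1.    ] tooly yaw -64.14180024707741 j7 [ 0.5726  0.5059  0.0403  1.7718 -0.0178  0.8654 -0.5001]
turn about tool x deg 26.858199752922587 share 0.14921222084956992 rows 3.7511452168886295
delta tool now (50mm) [-0.2414 -4.619  -4.4279]
delta tool after turn [-0.2414 -6.1211 -1.8635]
```

>>> {"op": "carry_out", "data": {"targets": [[-0.03,-0.58,-0.55,0.0373,1],[-0.03,-0.63,-0.49,0.0373,1],[-0.03,-0.69,-0.41,0.0373,1],[-0.03,-0.73,-0.33,0.0373,1],[-0.03,-0.76,-0.23,0,1],[-0.03,-0.76,-0.23,0,1],[-0.03,-0.76,-0.23,0,1],[0,-0.7,-0.2,0,1]]}}

```text
clock: 1.63
tcp_pos: [0.5456, -0.057, 0.2567]
tool_rot: [-2.192, 0.088, 2.203]
wrist_force: [0.6, -0.1, -0.7]
finger_gap: 0.0852
```

>>> {"op": "carry_out", "data": {"targets": [[0,0,0,0,1],[0,0,0,0,1]]}}

```text
clock: 1.8
tcp_pos: [0.5485, -0.0477, 0.2564]
tool_rot: [-2.198, 0.069, 2.206]
wrist_force: [-0.6, -1.4, 0.9]
finger_gap: 0.0852
```

```bash
python3 d.py 0.545 -0.037 0.26 -91; python3 - <<'E'
from h import *
import pickle
st=manip.read_state();s=snap('wrist','w2'); pickle.dump((st,s),open('w2.pkl','wb'))
E
```

```text
t 1.8 tcp [ 0.5485 -0.0477  0.2564] gap 0.0852316100669252 F [-0.6324 -1.3772  0.8754]
toolx [-0.0037 -0.0126 -0.9999] tooly yaw -92.86070534883856 j7 [-0.086   0.4875  0.1695  1.7955 -0.0869  0.8693 -1.5004]
turn about tool x deg -1.8607053488385645 share -0.010337251937992025 rows 0.2598750487204699
delta tool now (50mm) [-0.0754 -0.2092  0.0806]
delta tool after turn [-0.0754 -0.2117  0.0738]
```

View pics/w2.png

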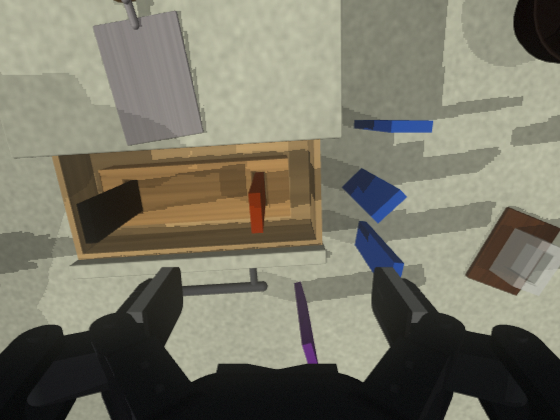

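```bash
python3 - <<'E'
from h import *
a=cv2.imread('pics/w2.png'); crop(a,215,150,315,250,7,'w2c')
E
```

```text
(no output)
```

View pics/w2c.png

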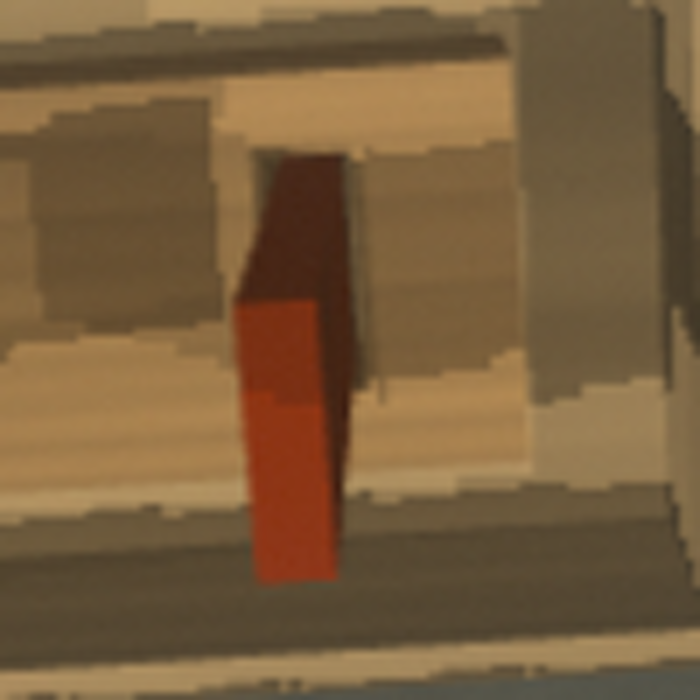

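```bash
cat > m3.py <<'E'
from h import *; import pickle
np.set_printoptions(precision=4,suppress=True)
st,s=pickle.load(open('w2.pkl','rb'))
c=lambda p:(p[0]/7+215-.4,p[1]/7+150-.4)
P=np.array([plane(s,c(p),.14,st) for p in [(236,301),(318,299),(338,579),(257,582)]]); print(P,P.mean(0)); e=[P[1]-P[0],P[2]-P[1],P[3]-P[2],P[0]-P[3]]
print([ (round(np.linalg.norm(v),4),round(np.degrees(np.arctan2(v[1],v[0]))%180,1)) for v in e])
E
python3 m3.py; python3 d.py 0.547 -0.036 0.20 86.5
```

```text
[[ 0.5677 -0.029   0.14  ]
 [ 0.5674 -0.0378  0.14  ]
 [ 0.5353 -0.0379  0.14  ]
 [ 0.5355 -0.0289  0.14  ]] [ 0.5515 -0.0334  0.14  ]
[(np.float64(0.0088), np.float64(88.4)), (np.float64(0.0321), np.float64(0.3)), (np.float64(0.0091), np.float64(89.1)), (np.float64(0.0322), np.float64(179.9))]
t 1.85 tcp [ 0.5487 -0.0469  0.2563] gap 0.08547744866681307 F [ 1.3974  1.5251 -0.0783]
toolx [-0.0034 -0.0111 -0.9999] tooly yaw -92.84553305425106 j7 [-0.0857  0.4876  0.1681  1.7954 -0.088   0.8691 -1.5003]
turn about tool x deg 0.6544669457489363 share 0.0036359274763829792 rows 0.09140599800962797
delta tool now (50mm) [ 1.1234 -0.2281  0.0408]
delta tool after turn [ 1.1234 -0.2276  0.0434]
```

```bash
python3 d.py 0.5515 -0.0334 0.20 89.7
```

```text
t 1.85 tcp [ 0.5487 -0.0469  0.2563] gap 0.08547744866681307 F [ 1.3974  1.5251 -0.0783]
toolx [-0.0034 -0.0111 -0.9999] tooly yaw -92.84553305425106 j7 [-0.0857  0.4876  0.1681  1.7954 -0.088   0.8691 -1.5003]
turn about tool x deg -2.5455330542510524 share -0.014141850301394735 rows 0.3555213762920464
delta tool now (50mm) [ 1.1225 -0.2845 -0.0465]
delta tool after turn [ 1.1225 -0.2822 -0.0591]
```

>>> {"op": "carry_out", "data": {"targets": [[0,-0.28,-0.06,-0.014,1],[0.3,0,0,0,1],[0.3,0,0,0,1],[0.3,0,0,0,1],[0,0,0,0,1],[0,0,0,0,1]]}}

```text
clock: 2.35
tcp_pos: [0.5531, -0.0391, 0.2109]
tool_rot: [2.217, -0.021, -2.219]
wrist_force: [0.0, 0.6, -0.1]
finger_gap: 0.0857
```

```bash
python3 d.py 0.5515 -0.0334 0.118 89.7; python3 - <<'E'
from h import *
import pickle
st=manip.read_state();s=snap('wrist','w3'); pickle.dump((st,s),open('w3.pkl','wb'))
E
```

```text
t 2.35 tcp [ 0.5531 -0.0391  0.2109] gap 0.08566356398301225 F [ 0.0268  0.5753 -0.0659]
toolx [-0.0007 -0.0129 -0.9999] tooly yaw -90.34927937717936 j7 [-0.0839  0.5483  0.145   1.8365 -0.0904  0.7637 -1.4715]
turn about tool x deg -0.04927937717934583 share -0.0002737743176630324 rows 0.006882594578120926
delta tool now (50mm) [ 1.8563 -0.1374  0.0312]
delta tool after turn [ 1.8563 -0.1374  0.0311]
```

View pics/w3.png

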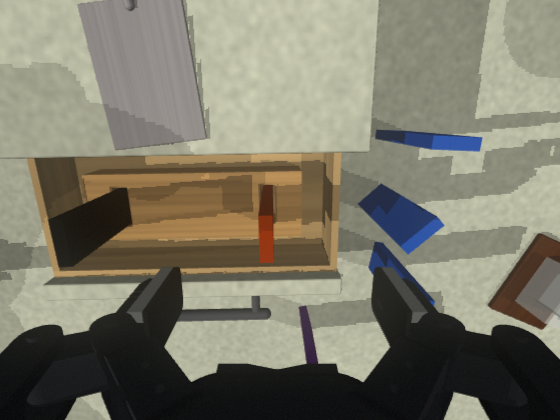

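```bash
cat > m4.py <<'E'
from h import *; import pickle,sys
np.set_printoptions(precision=4,suppress=True)
st,s=pickle.load(open(sys.argv[1],'rb')); z=float(sys.argv[2])
h=cv2.cvtColor(s['frame'],cv2.COLOR_BGR2HSV)
m=((h[...,0]<14)&(h[...,1]>190)&(h[...,2]>int(sys.argv[3]))).astype(np.uint8)
n,l,stt,_=cv2.connectedComponentsWithStats(m); i=1+np.argmax(stt[1:,4]); ys,xs=np.where(l==i)
r=cv2.minAreaRect(np.stack([xs,ys],1).astype(np.float32)); b=cv2.boxPoints(r)
P=np.array([plane(s,p,z,st) for p in b]);print(b,stt[i]);print(P.mean(0));e=np.diff(P,axis=0)
print([ (round(np.linalg.norm(v),4),round(np.degrees(np.arctan2(v[1],v[0]))%180,1)) for v in e])
E
python3 m4.py w3.pkl .14 95
```

```text
[[259. 215.]
 [272. 215.]
 [272. 262.]
 [259. 262.]] [259 215  14  48 646]
[ 0.5516 -0.0331  0.14  ]
[(np.float64(0.0081), np.float64(89.4)), (np.float64(0.0319), np.float64(179.4)), (np.float64(0.0084), np.float64(89.3))]
```

>>> {"op": "carry_out", "data": {"targets": [[0.3,-0.12,0.03,0,1],[0.4,0,0,0,1],[0.4,0,0,0,1],[0.4,0,0,0,1],[0.2,0,0,0,1],[0,0,0,0,1],[0,0,0,0,1]]}}

```text
clock: 2.98
tcp_pos: [0.5575, -0.0376, 0.1304]
tool_rot: [2.234, -0.025, -2.204]
wrist_force: [0.0, -0.4, 0.4]
finger_gap: 0.0855
```

```bash
python3 d.py 0.5515 -0.0331 0.115 89.7
```

```text
t 2.98 tcp [ 0.5575 -0.0376  0.1304] gap 0.0855203781590657 F [ 0.0065 -0.4118  0.4209]
toolx [ 0.0131 -0.0137 -0.9998] tooly yaw -90.52972607627582 j7 [-0.0693  0.6655  0.1203  1.9006 -0.1131  0.5685 -1.46  ]
turn about tool x deg -0.2297260762758242 share -0.0012762559793101345 rows 0.032084647524556455
delta tool now (50mm) [ 0.3056 -0.0928  0.1243]
delta tool after turn [ 0.3056 -0.0933  0.1239]
```

>>> {"op": "carry_out", "data": {"targets": [[0.15,-0.05,0.06,0,1],[0.15,-0.04,0.06,0,1],[0.05,0,0.03,0,1],[0,0,0,0,1]]}}

```text
clock: 3.32
tcp_pos: [0.5519, -0.0331, 0.1147]
tool_rot: [2.241, -0.026, -2.198]
wrist_force: [0.3, -0.2, 0.1]
finger_gap: 0.0856
```

```bash
python3 d.py 0.5515 -0.0331 0.115 89.7; python3 -c "
from h import *
snap('wrist','w4')"
```

```text
t 3.32 tcp [ 0.5519 -0.0331  0.1147] gap 0.08562765475388934 F [ 0.3376 -0.1993  0.126 ]
toolx [ 0.0192 -0.0137 -0.9997] tooly yaw -90.54851870178032 j7 [-0.0736  0.6828  0.1141  1.9308 -0.1189  0.5148 -1.4627]
turn about tool x deg -0.24851870178031277 share -0.0013806594543350709 rows 0.03470931589110513
delta tool now (50mm) [-0.006  -0.0007  0.0074]
delta tool after turn [-0.006  -0.0008  0.0074]
```

View pics/w4.png

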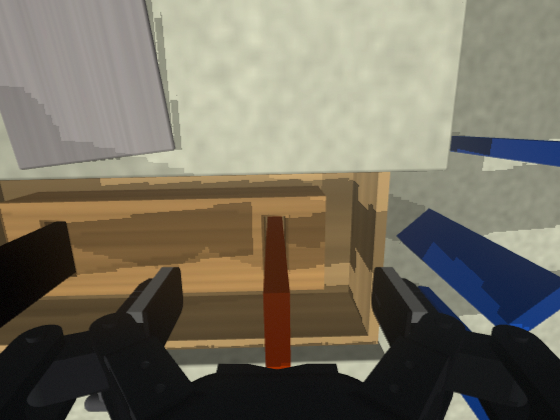

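>>> {"op": "carry_out", "data": {"targets": [[0,0,0,0,0],[0,0,0,0,0],[0,0,0,0,0],[0,0,0,0,0],[0,0,0,0,0],[0,0,0,0,0],[0,0,0,0,0],[0,0,0,0,0]], "force": 35}}

```text
clock: 4.03
tcp_pos: [0.5531, -0.0331, 0.1162]
tool_rot: [2.244, -0.025, -2.195]
wrist_force: [-0.1, 0.3, -0.5]
finger_gap: 0.0085
```

```bash
python3 d.py 0.5515 -0.0331 0.27 89.7; python3 -c "
from h import *
snap('wrist','w5')"
```

```text
t 4.03 tcp [ 0.5531 -0.0331  0.1162] gap 0.008543752994144041 F [-0.0577  0.3104 -0.4653]
toolx [ 0.022  -0.0137 -0.9997] tooly yaw -90.53892721904585 j7 [-0.0738  0.6806  0.1144  1.929  -0.1188  0.5159 -1.4628]
turn about tool x deg -0.23892721904587688 share -0.0013273734391437604 rows 0.03336972333042973
delta tool now (50mm) [-3.0748  0.0423 -0.0352]
delta tool after turn [-3.0748  0.0424 -0.0351]
```

View pics/w5.png

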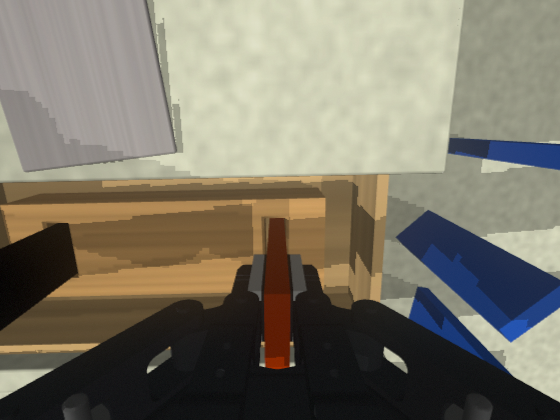

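>>> {"op": "carry_out", "data": {"targets": [[-0.2,0.003,-0.003,0,0],[-0.3,0.005,-0.005,0,0],[-0.4,0.005,-0.005,0,0],[-0.5,0,0,0,0],[-0.6,0,0,0,0],[-0.6,0,0,0,0],[-0.5,0,0,0,0],[0,0,0,0,0]]}}

```text
clock: 4.75
tcp_pos: [0.5498, -0.0321, 0.2802]
tool_rot: [2.242, -0.027, -2.196]
wrist_force: [0.9, -0.2, -0.2]
finger_gap: 0.0084
```

```bash
python3 d.py 0.443 -0.343 0.275 66.2; python3 -c "
from h import *
snap('wrist','w6');snap('side','s6')"
```

```text
t 4.75 tcp [ 0.5498 -0.0321  0.2802] gap 0.008427163307347005 F [ 0.9476 -0.1695 -0.1648]
toolx [ 0.0205 -0.0143 -0.9997] tooly yaw -90.58635874432828 j7 [-0.1153  0.4485  0.1665  1.7861 -0.0749  0.8928 -1.5001]
turn about tool x deg 23.213641255671718 share 0.12896467364262065 rows 3.2421286669932567
delta tool now (50mm) [0.1485 6.2373 2.0749]
delta tool after turn [ 0.1485  6.5502 -0.5516]
```

View pics/w6.png

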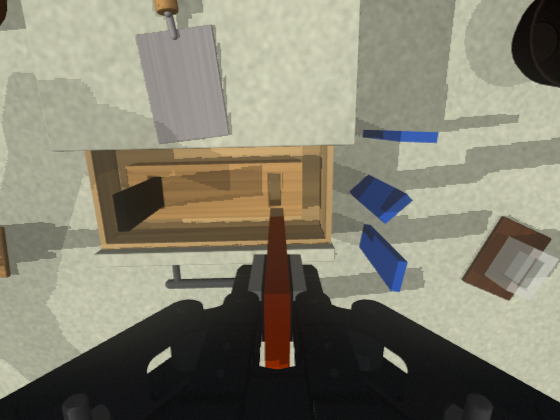

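View pics/s6.png

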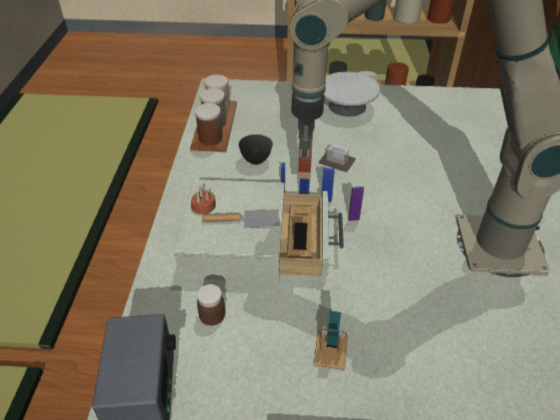

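>>> {"op": "carry_out", "data": {"targets": [[0,0.57,0.19,0.0322,0],[0,0.58,0.13,0.0322,0],[0,0.59,0.07,0.0322,0],[0,0.6,0.01,0.0322,0],[0,0.6,-0.05,0,0],[0,0.6,-0.05,0,0],[0,0.6,-0.05,0,0],[0,0.6,-0.05,0,0]]}}

```text
clock: 5.52
tcp_pos: [0.461, -0.2544, 0.266]
tool_rot: [-1.987, 0.425, 1.999]
wrist_force: [0.1, -0.5, -0.9]
finger_gap: 0.0083
```

>>> {"op": "carry_out", "data": {"targets": [[0,0.6,-0.05,0,0],[0,0.6,-0.05,0,0],[0,0.3,0,0,0],[0,0,0,0,0],[0,0,0,0,0]]}}

```text
clock: 5.93
tcp_pos: [0.4242, -0.3331, 0.2585]
tool_rot: [-1.962, 0.437, 2.008]
wrist_force: [0.3, 1.0, -1.1]
finger_gap: 0.0087
```

```bash
python3 d.py 0.443 -0.343 0.27 66.2; python3 - <<'E'
from h import *
import pickle
st=manip.read_state();s=snap('wrist','w7'); pickle.dump((st,s),open('w7.pkl','wb'))
E
```

```text
t 5.93 tcp [ 0.4242 -0.3331  0.2585] gap 0.00870430498693306 F [ 0.2828  0.9899 -1.1025]
toolx [-0.0226  0.0016 -0.9997] tooly yaw -114.62616587175302 j7 [ 0.4046  0.4868  0.2993  1.811  -0.1622  0.8876 -1.2244]
turn about tool x deg -0.8261658717530054 share -0.004589810398627808 rows 0.11538629493757058
delta tool now (50mm) [-0.2383  0.0257 -0.4186]
delta tool after turn [-0.2383  0.0317 -0.4182]
```

View pics/w7.png

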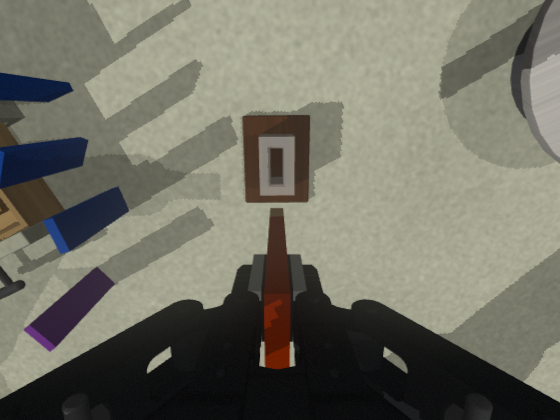

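```bash
python3 - <<'E'
from h import *
a=cv2.imread('pics/w7.png'); crop(a,230,105,325,225,6,'w7c')
E
cat > tb.py <<'E'
from h import *
np.set_printoptions(precision=4,suppress=True)
Rg=R.from_rotvec([2.244,-.025,-2.195]).as_matrix(); pg=np.array([.5531,-.0331,.1162])
off=Rg.T@(np.array([.5516,-.0331,.02])-pg); ax=Rg.T@np.array([0,0,1.]); xx=Rg.T@np.array([1.,0,0])
st=manip.read_state(); Rm=R.from_rotvec(st['tool_rot']).as_matrix()
b=st['tcp_pos']+Rm@off
print('t',st['clock'],'tile base',b,'axis',Rm@ax,'xaxis yaw',np.degrees(np.arctan2(*(Rm@xx)[1::-1])),'F',st['wrist_force'])
S=np.array([.443,-.343,.008]); y=np.radians(66.2)
import sys
if len(sys.argv)>1: S[:2]=[float(sys.argv[1]),float(sys.argv[2])]
d=S-b; print('to go world',d,'tool/50mm',Rm.T@d/.05,'turn share',-((66.2-90-np.degrees(np.arctan2(*(Rm@xx)[1::-1]))+90)%180-90)/180)
E
python3 tb.py
```

```text
t 5.9833 tile base [ 0.4192 -0.3301  0.1624] axis [ 0.0378 -0.0224  0.999 ] xaxis yaw -24.055051948793164 F [-0.5707  0.5291 -1.245 ]
to go world [ 0.0238 -0.0129 -0.1544] tool/50mm [ 3.0765  0.0116 -0.6074] turn share -0.0014169552710731478
```

View pics/w7c.png

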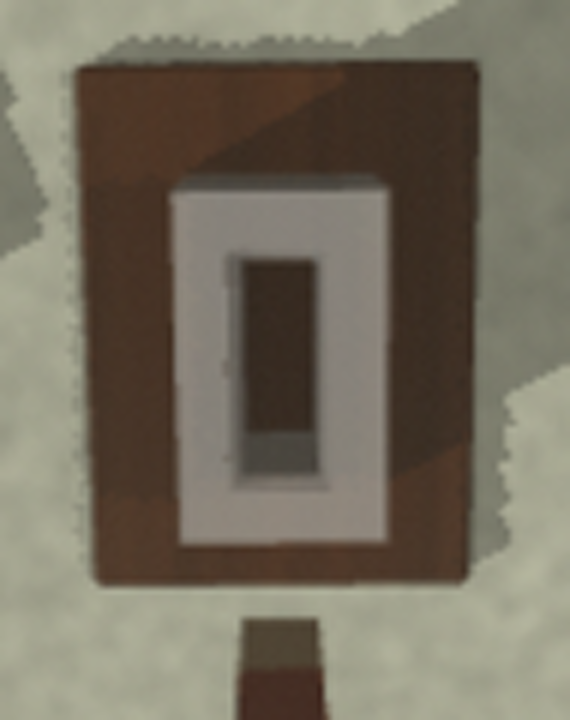

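```bash
cat > m5.py <<'E'
from h import *; import pickle
np.set_printoptions(precision=4,suppress=True)
st,s=pickle.load(open('w7.pkl','rb'))
c=lambda p:(p[0]/6+230-.4,p[1]/6+105-.4)
for q,z in [([(78,66),(98,583),(468,580),(478,62)],.008),([(171,190),(181,545),(388,542),(388,190)],.05)]:
    P=np.array([plane(s,c(p),z,st) for p in q]); print(P.mean(0)); e=[P[1]-P[0],P[2]-P[1],P[3]-P[2],P[0]-P[3]]
    print([ (round(np.linalg.norm(v),4),round(np.degrees(np.arctan2(v[1],v[0]))%180,1)) for v in e])
# tile bottom far edge corners
Rg=R.from_rotvec([2.244,-.025,-2.195]).as_matrix(); pg=np.array([.5531,-.0331,.1162])
Rm=R.from_rotvec(st['tool_rot']).as_matrix()
for dx,dy in [(.016,.0045),(.016,-.0045)]:
    P=st['tcp_pos']+Rm@Rg.T@(np.array([.5516+dx,-.0331+dy,.02])-pg); u=proj(s,P,st); print((u-[229.6,104.6])*6)
E
python3 m5.py
```

```text
[ 0.443  -0.3435  0.008 ]
[(np.float64(0.0983), np.float64(155.8)), (np.float64(0.0735), np.float64(65.7)), (np.float64(0.0985), np.float64(156.0)), (np.float64(0.0734), np.float64(65.9))]
[ 0.4425 -0.3433  0.05  ]
[(np.float64(0.0606), np.float64(156.0)), (np.float64(0.0363), np.float64(66.1)), (np.float64(0.0601), np.float64(156.3)), (np.float64(0.036), np.float64(65.3))]
[231.0533 617.7668]
[308.1054 616.8024]
```

```bash
sed -i 's/^ax=.*//; s/; ax=Rg/; off[1]+=.0013; ax=Rg/; s/\.443,-\.343,/.4428,-.3433,/; s/66\.2-90/66.0-90/' tb.py; python3 tb.py
```

```text
t 5.9833 tile base [ 0.4186 -0.3312  0.1624] axis [ 0.0378 -0.0224  0.999 ] xaxis yaw -24.055051948793164 F [-0.5707  0.5291 -1.245 ]
to go world [ 0.0242 -0.0121 -0.1544] tool/50mm [ 3.0766 -0.0073 -0.6062] turn share -0.00030584415996202095
```

>>> {"op": "carry_out", "data": {"targets": [[0.2,0,-0.2,0,0],[0.3,0,-0.2,0,0],[0.3,0,-0.12,0,0],[0.3,0,0,0,0],[0,0,0,0,0],[0,0,0,0,0]]}}

```text
clock: 6.48
tcp_pos: [0.4521, -0.3321, 0.1984]
tool_rot: [-1.964, 0.415, 2.017]
wrist_force: [-0.0, -0.5, 0.1]
finger_gap: 0.0084
```

```bash
python3 tb.py;  python3 - <<'E'
from h import *
import pickle
st=manip.read_state();s=snap('wrist','w8'); pickle.dump((st,s),open('w8.pkl','wb'))
crop(s['frame'],210,180,350,300,5,'w8c')
E
```

```text
t 6.4833 tile base [ 0.4464 -0.3297  0.1024] axis [ 0.0395 -0.0306  0.9988] xaxis yaw -23.25198550966597 F [-0.0092 -0.5132  0.0662]
to go world [-0.0036 -0.0136 -0.0944] tool/50mm [ 1.886   0.2762 -0.0936] turn share 0.004155636057411272
```

View pics/w8.png

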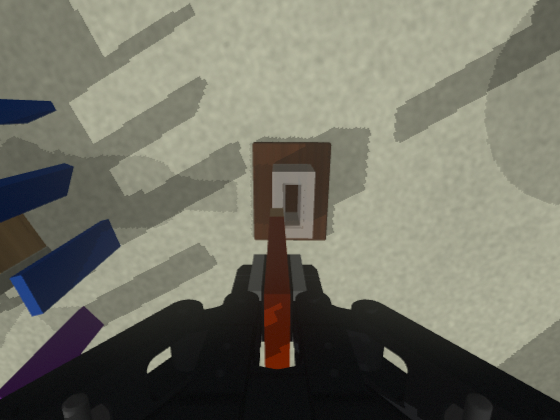

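>>> {"op": "carry_out", "data": {"targets": [[0.1,0.14,-0.05,0.004,0],[0.15,0.14,-0.04,0,0],[0.15,0,0,0,0],[0.15,0,0,0,0],[0,0,0,0,0],[0,0,0,0,0]]}}

```text
clock: 7.03
tcp_pos: [0.4507, -0.3474, 0.1706]
tool_rot: [-1.961, 0.427, 2.006]
wrist_force: [-0.4, 0.6, -0.8]
finger_gap: 0.0089
```

```bash
python3 tb.py
```

```text
t 7.0333 tile base [ 0.4453 -0.3452  0.0746] axis [ 0.036  -0.0293  0.9989] xaxis yaw -23.971893457544212 F [-0.4298  0.645  -0.845 ]
to go world [-0.0025  0.0019 -0.0666] tool/50mm [ 1.3333 -0.015   0.0315] turn share 0.00015614745808771127
```

>>> {"op": "carry_out", "data": {"targets": [[0.1,-0.015,0.05,0,0],[0.1,0,0,0,0],[0,0,0,0,0],[0,0,0,0,0]]}}

```text
clock: 7.37
tcp_pos: [0.4481, -0.3453, 0.1598]
tool_rot: [-1.96, 0.427, 2.006]
wrist_force: [0.5, 0.4, -0.2]
finger_gap: 0.0084
```

```bash
python3 tb.py;  python3 - <<'E'
from h import *
import pickle
st=manip.read_state();s=snap('wrist','w9'); pickle.dump((st,s),open('w9.pkl','wb'))
crop(s['frame'],210,130,350,300,4,'w9c')
E
```

```text
t 7.3667 tile base [ 0.4427 -0.3431  0.0638] axis [ 0.036  -0.0295  0.9989] xaxis yaw -23.99042722953243 F [ 0.4946  0.4234 -0.2   ]
to go world [ 0.0001 -0.0002 -0.0558] tool/50mm [ 1.1152  0.0022 -0.0291] turn share 5.3182058153172165e-05
```

View pics/w9c.png

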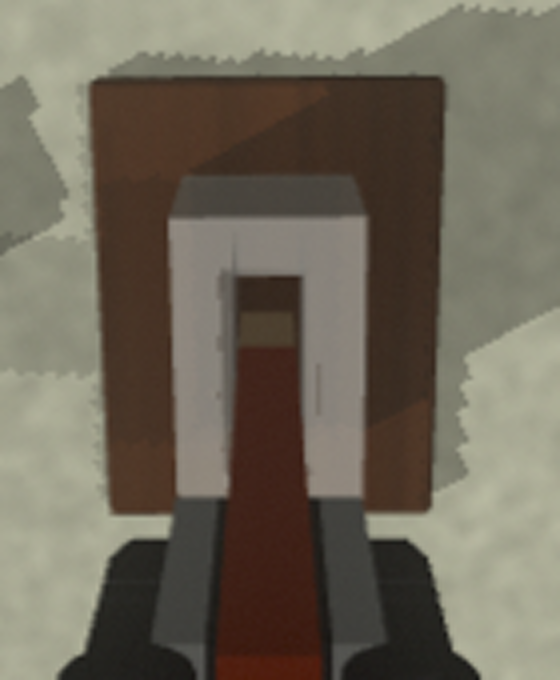

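>>> {"op": "carry_out", "data": {"targets": [[0.15,0,0,0,0],[0.15,0,0,0,0],[0.15,0,0,0,0],[0.1,0,0,0,0],[0,0,0,0,0]]}}

```text
clock: 7.83
tcp_pos: [0.448, -0.345, 0.1298]
tool_rot: [-1.962, 0.427, 2.005]
wrist_force: [-0.1, 0.3, -1.4]
finger_gap: 0.0087
```

```bash
python3 tb.py;  python3 - <<'E'
from h import *
s=snap('wrist','w10')
crop(s['frame'],210,130,350,300,4,'w10c')
E
```

```text
t 7.8333 tile base [ 0.4427 -0.3428  0.0338] axis [ 0.035 -0.029  0.999] xaxis yaw -23.952912707811766 F [-0.075   0.3014 -1.4461]
to go world [ 0.0001 -0.0005 -0.0258] tool/50mm [ 0.516   0.0084 -0.0169] turn share 0.00026159606771243045
```

View pics/w10c.png

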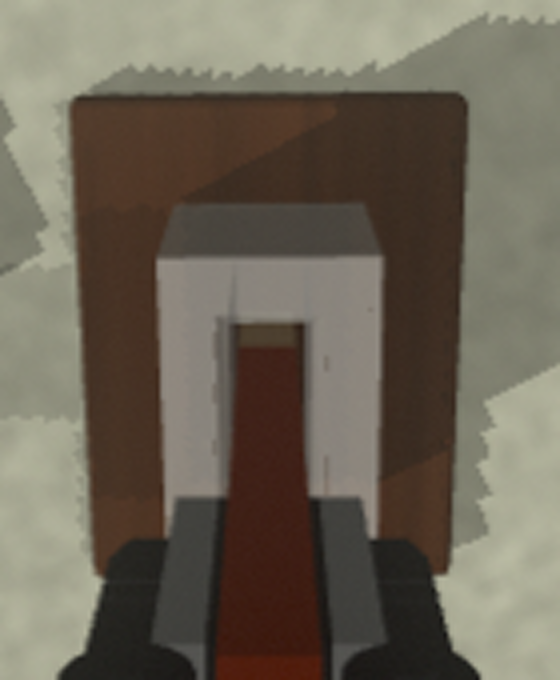

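In the slot freely, no contact force. Lower the rest.

>>> {"op": "carry_out", "data": {"targets": [[0.12,0,0,0,0],[0.12,0,0,0,0],[0.12,0,0,0,0],[0.1,0,0,0,0],[0,0,0,0,0]]}}

```text
clock: 8.3
tcp_pos: [0.4478, -0.3452, 0.105]
tool_rot: [-1.963, 0.428, 2.005]
wrist_force: [0.4, -0.4, -0.4]
finger_gap: 0.0085
```

```bash
python3 tb.py
```

```text
t 8.3 tile base [ 0.4426 -0.3431  0.0089] axis [ 0.0343 -0.0283  0.999 ] xaxis yaw -23.95785873686039 F [ 0.351  -0.3667 -0.3765]
to go world [ 0.0002 -0.0002 -0.0009] tool/50mm [ 0.0189  0.0029 -0.0053] turn share 0.0002341181285534017
```

>>> {"op": "carry_out", "data": {"targets": [[0,0,0,0,0.25],[0,0,0,0,0.4],[0,0,0,0,0.5],[0,0,0,0,0.6],[0,0,0,0,0.6],[0,0,0,0,0.6]]}}

```text
clock: 8.8
tcp_pos: [0.4485, -0.3458, 0.1057]
tool_rot: [-1.965, 0.429, 2.003]
wrist_force: [-0.5, 0.2, 0.2]
finger_gap: 0.0514
```

```bash
python3 d.py; python3 - <<'E'
from h import *
s=snap('wrist','w11')
E
```

```text
t 8.8 tcp [ 0.4485 -0.3458  0.1057] gap 0.05144872605917964 F [-0.5145  0.1633  0.1647]
toolx [-0.018   0.0063 -0.9998] tooly yaw -114.51926238756862 j7 [ 0.468   0.7311  0.2146  1.8656 -0.2487  0.5892 -1.1592]
```

View pics/w11.png

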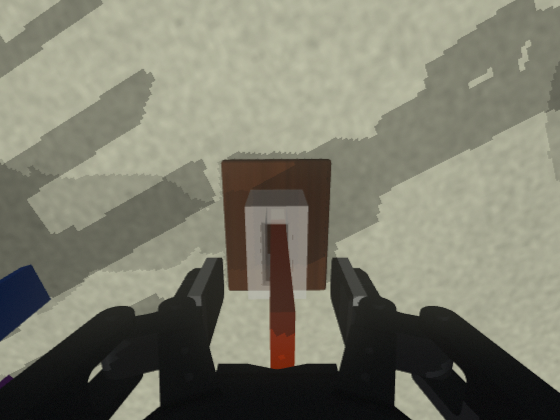

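>>> {"op": "carry_out", "data": {"targets": [[-0.4,0,0,0,0.6],[-0.6,0,0,0,0.6],[-0.6,0,0,0,0.8],[-0.5,0,0.3,0,1],[0,0,0.3,0,1],[0,0,0,0,1],[0,0,0,0,1]]}}

```text
clock: 9.43
tcp_pos: [0.423, -0.334, 0.2161]
tool_rot: [-1.966, 0.429, 2.003]
wrist_force: [0.5, 0.6, -0.3]
finger_gap: 0.0849
```

```bash
python3 d.py; python3 - <<'E'
from h import *
import pickle
st=manip.read_state();s=snap('wrist','w12'); pickle.dump((st,s),open('w12.pkl','wb'))
crop(s['frame'],220,120,340,270,5,'w12c')
a=snap('scene','sc12');b=snap('side','sd12')
crop(a['frame'],150,140,210,200,6,'sc12c');crop(b['frame'],310,100,370,180,6,'sd12c')
E
```

```text
t 9.43 tcp [ 0.423  -0.334   0.2161] gap 0.08492149557571632 F [ 0.5004  0.6466 -0.2517]
toolx [-0.0174  0.0062 -0.9998] tooly yaw -114.50252933640701 j7 [ 0.4279  0.5391  0.2775  1.8597 -0.1915  0.7866 -1.1923]
```

View pics/w12c.png

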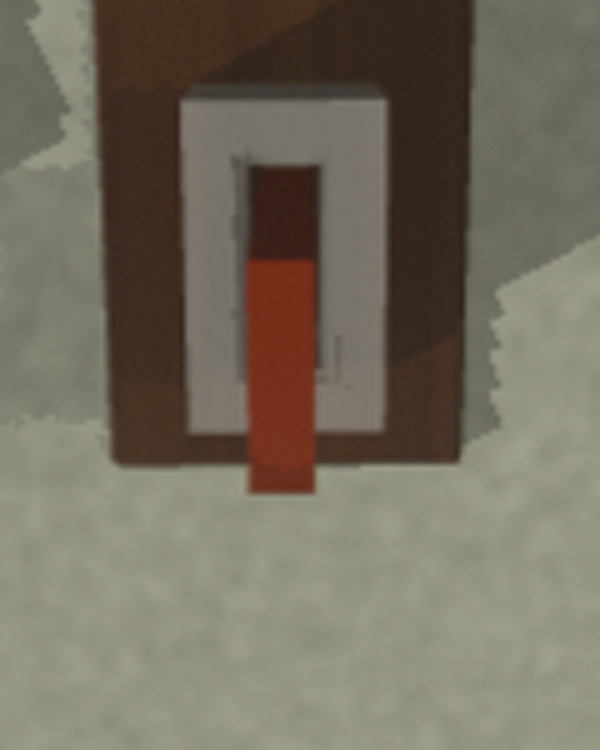

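View pics/sd12c.png

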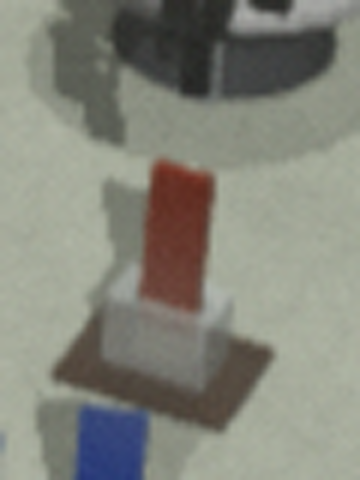

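View pics/sc12c.png

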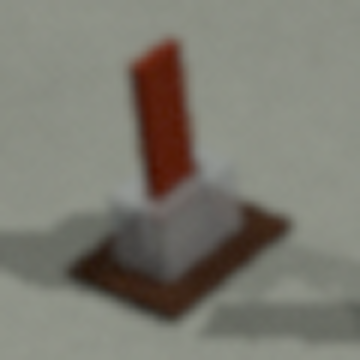

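```bash
cat > m6.py <<'E'
from h import *; import pickle
np.set_printoptions(precision=4,suppress=True)
st,s=pickle.load(open('w12.pkl','rb'))
c=lambda p:(p[0]/5+220-.4,p[1]/5+120-.4)
for q,z in [([(180,98),(188,433),(385,431),(388,98)],.05),([(247,261),(248,493),(315,493),(316,261)],.128)]:
    P=np.array([plane(s,c(p),z,st) for p in q]); print(P.mean(0)); e=[P[1]-P[0],P[2]-P[1],P[3]-P[2],P[0]-P[3]]
    print([ (round(np.linalg.norm(v),4),round(np.degrees(np.arctan2(v[1],v[0]))%180,1)) for v in e])
E
python3 m6.py
```

```text
[ 0.4428 -0.3433  0.05  ]
[(np.float64(0.0605), np.float64(155.8)), (np.float64(0.0364), np.float64(66.1)), (np.float64(0.0602), np.float64(156.0)), (np.float64(0.0361), np.float64(65.5))]
[ 0.4426 -0.3426  0.128 ]
[(np.float64(0.0318), np.float64(155.3)), (np.float64(0.0091), np.float64(65.5)), (np.float64(0.0318), np.float64(155.6)), (np.float64(0.009), np.float64(65.5))]
```

```bash
python3 d.py 0.5 0.0 0.26 -95; python3 d.py 0.465 0.363 .25 -95
```

```text
t 9.58 tcp [ 0.4228 -0.3336  0.2147] gap 0.08538950445449006 F [-0.4775 -0.7984 -0.4665]
toolx [-0.0199  0.0077 -0.9998] tooly yaw -114.48137725434972 j7 [ 0.4281  0.5418  0.277   1.8598 -0.1914  0.7869 -1.1923]
turn about tool x deg -19.481377254349724 share -0.10822987363527624 rows 2.720862745020911
delta tool now (50mm) [-0.8849 -6.7108  1.3785]
delta tool after turn [-0.8849 -6.7864 -0.9385]
t 9.58 tcp [ 0.4228 -0.3336  0.2147] gap 0.08538950445449006 F [-0.4775 -0.7984 -0.4665]
toolx [-0.0199  0.0077 -0.9998] tooly yaw -114.48137725434972 j7 [ 0.4281  0.5418  0.277   1.8598 -0.1914  0.7869 -1.1923]
turn about tool x deg -19.481377254349724 share -0.10822987363527624 rows 2.720862745020911
delta tool now (50mm) [ -0.6152 -13.0283   5.0192]
delta tool after turn [ -0.6152 -13.9563   0.3869]
```

>>> {"op": "carry_out", "data": {"targets": [[-0.5,0,0,0,1],[-0.3,-0.5,0.1,-0.027,1],[0,-0.7,0.08,-0.027,1],[0,-0.75,0.03,-0.027,1],[0,-0.75,-0.03,-0.027,1],[0,-0.78,-0.1,0,1],[0,-0.78,-0.1,0,1],[0,-0.78,-0.1,0,1]]}}

```text
clock: 10.25
tcp_pos: [0.4803, -0.0885, 0.2496]
tool_rot: [-2.144, 0.097, 2.205]
wrist_force: [0.6, 0.2, 0.4]
finger_gap: 0.0856
```

```bash
python3 d.py 0.465 0.363 .25 -95
```

```text
t 10.25 tcp [ 0.4803 -0.0885  0.2496] gap 0.08556989786894764 F [0.5939 0.2311 0.431 ]
toolx [-0.0279  0.0028 -0.9996] tooly yaw -95.1930202061853 j7 [-0.0056  0.4222  0.1819  1.9423 -0.0998  0.8138 -1.43  ]
turn about tool x deg -0.19302020618529525 share -0.0010723344788071958 rows 0.026958129355488164
delta tool now (50mm) [ 0.0256 -8.9662  1.1216]
delta tool after turn [ 0.0256 -8.97    1.0913]
```

>>> {"op": "carry_out", "data": {"targets": [[0,-0.78,0,0,1],[0,-0.78,0,0,1],[0,-0.78,0.05,0,1],[0,-0.78,0.1,0,1],[0,-0.78,0.15,0,1],[0,-0.78,0.2,0,1],[0,-0.78,0.2,0,1],[0,-0.78,0.2,0,1]]}}

```text
clock: 10.92
tcp_pos: [0.4669, 0.2412, 0.2437]
tool_rot: [-2.14, 0.1, 2.212]
wrist_force: [1.0, -0.5, -0.4]
finger_gap: 0.0855
```

```bash
python3 d.py 0.465 0.363 .25 -95
```

```text
t 10.92 tcp [0.4669 0.2412 0.2437] gap 0.08550955350011037 F [ 0.9639 -0.4816 -0.3588]
toolx [-0.033   0.0002 -0.9995] tooly yaw -95.16267391315294 j7 [-0.6159  0.4792  0.1401  1.8527 -0.1072  0.8456 -2.079 ]
turn about tool x deg -0.16267391315294333 share -0.0009037439619607962 rows 0.022719820272757447
delta tool now (50mm) [-0.1239 -2.4223  0.2604]
delta tool after turn [-0.1239 -2.423   0.2536]
```

>>> {"op": "carry_out", "data": {"targets": [[0,-0.7,0.05,0,1],[0,-0.7,0.05,0,1],[0,-0.6,0.05,0,1],[0,-0.25,0,0,1],[0,0,0,0,1],[0,0,0,0,1],[0,0,0,0,1]]}}

```text
clock: 11.5
tcp_pos: [0.4625, 0.3737, 0.2351]
tool_rot: [-2.138, 0.08, 2.234]
wrist_force: [0.6, -0.7, -0.6]
finger_gap: 0.0852
```

```bash
python3 d.py 0.465 0.363 .25 -95; python3 - <<'E'
from h import *
import pickle
st=manip.read_state();s=snap('wrist','w13'); pickle.dump((st,s),open('w13.pkl','wb'))
E
```

```text
t 11.5 tcp [0.4625 0.3737 0.2351] gap 0.0851702307823866 F [ 0.5625 -0.6736 -0.5906]
toolx [-0.0439 -0.0005 -0.999 ] tooly yaw -94.06654743823766 j7 [-0.7884  0.5868  0.1232  1.6692 -0.1195  0.927  -2.2527]
turn about tool x deg 0.933452561762337 share 0.005185847565346317 rows 0.13037046951987946
delta tool now (50mm) [-0.3007  0.2105 -0.0522]
delta tool after turn [-0.3007  0.2096 -0.0556]
```

View pics/w13.png

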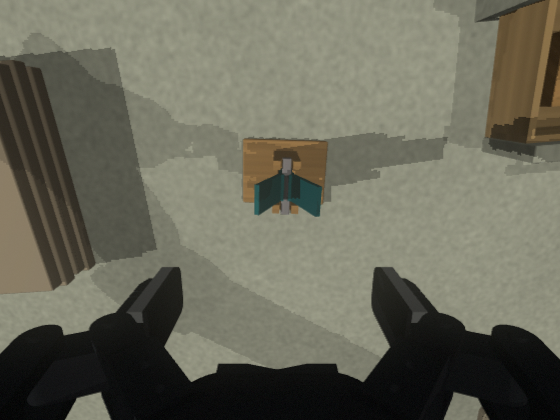

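```bash
python3 - <<'E'
from h import *
a=cv2.imread('pics/w13.png'); crop(a,230,125,340,230,7,'w13c')
E
```

```text
(no output)
```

View pics/w13c.png

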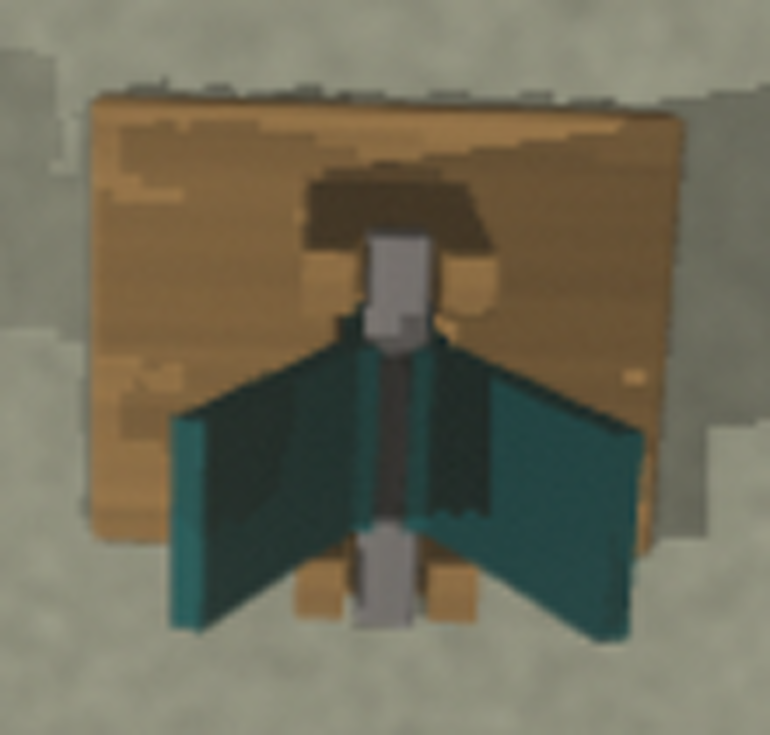

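```bash
cat > m7.py <<'E'
from h import *; import pickle
np.set_printoptions(precision=4,suppress=True)
st,s=pickle.load(open('w13.pkl','rb'))
c=lambda p:(p[0]/7+230-.4,p[1]/7+125-.4)
for q,z in [([(368,234),(353,628),(413,628),(432,236)],.072),([(172,415),(172,628),(628,640),(643,433)],.1095),([(92,97),(92,540),(652,552),(683,118)],.008)]:
    P=np.array([plane(s,c(p),z,st) for p in q]); print(P.mean(0)); e=[P[1]-P[0],P[2]-P[1],P[3]-P[2],P[0]-P[3]]
    print([ (round(np.linalg.norm(v),4),round(np.degrees(np.arctan2(v[1],v[0]))%180,1)) for v in e])
E
python3 m7.py; python3 d.py 0.465 0.363 .25 -94
```

```text
[0.4679 0.3646 0.072 ]
[(np.float64(0.0519), np.float64(174.1)), (np.float64(0.0079), np.float64(85.9)), (np.float64(0.0517), np.float64(174.0)), (np.float64(0.008), np.float64(84.1))]
[0.4665 0.3643 0.1095]
[(np.float64(0.0249), np.float64(174.6)), (np.float64(0.0522), np.float64(84.3)), (np.float64(0.0244), np.float64(174.5)), (np.float64(0.0523), np.float64(83.6))]
[0.4682 0.3645 0.008 ]
[(np.float64(0.0693), np.float64(174.0)), (np.float64(0.0896), np.float64(84.6)), (np.float64(0.0683), np.float64(174.7)), (np.float64(0.0888), np.float64(83.9))]
t 11.55 tcp [0.4626 0.373  0.2351] gap 0.08548960276626329 F [-0.6736 -0.1794 -0.1856]
toolx [-0.044  -0.0009 -0.999 ] tooly yaw -94.12155924091051 j7 [-0.7877  0.5865  0.1236  1.6699 -0.1194  0.927  -2.2527]
turn about tool x deg -0.12155924091051418 share -0.0006753291161695232 rows 0.016977547613200302
delta tool now (50mm) [-0.3006  0.1963 -0.0487]
delta tool after turn [-0.3006  0.1964 -0.0483]
```

```bash
python3 d.py 0.4678 0.3645 .106 -95.8
```

```text
t 11.55 tcp [0.4626 0.373  0.2351] gap 0.08548960276626329 F [-0.6736 -0.1794 -0.1856]
toolx [-0.044  -0.0009 -0.999 ] tooly yaw -94.12155924091051 j7 [-0.7877  0.5865  0.1236  1.6699 -0.1194  0.927  -2.2527]
turn about tool x deg 1.678440759089483 share 0.00932467088383046 rows 0.23441910043149203
delta tool now (50mm) [ 2.5742  0.1507 -0.2286]
delta tool after turn [ 2.5742  0.1439 -0.2329]
```

>>> {"op": "carry_out", "data": {"targets": [[0.2,0.14,-0.1,0.0093,1],[0.3,0,-0.04,0,1],[0.4,0,-0.03,0,1],[0.3,0,-0.03,0,1],[0.2,0,0,0,1],[0,0,0,0,1],[0,0,0,0,1]]}}

```text
clock: 12.13
tcp_pos: [0.475, 0.3493, 0.1607]
tool_rot: [-2.115, 0.148, 2.204]
wrist_force: [0.4, -0.3, -0.6]
finger_gap: 0.0854
```

```bash
python3 d.py 0.4678 0.3645 .106 -95.8; python3 - <<'E'
from h import *
import pickle
st=manip.read_state();s=snap('wrist','w14'); pickle.dump((st,s),open('w14.pkl','wb'))
E
```

```text
t 12.13 tcp [0.475  0.3493 0.1607] gap 0.08544673738355685 F [ 0.4007 -0.3001 -0.5704]
toolx [-0.0416 -0.007  -0.9991] tooly yaw -97.30080238446392 j7 [-0.7486  0.6752  0.1253  1.7471 -0.1413  0.7657 -2.2435]
turn about tool x deg -1.500802384463924 share -0.008337791024799578 rows 0.20960927157317374
delta tool now (50mm) [ 1.0966 -0.2964  0.1368]
delta tool after turn [ 1.0966 -0.2999  0.129 ]
```

View pics/w14.png

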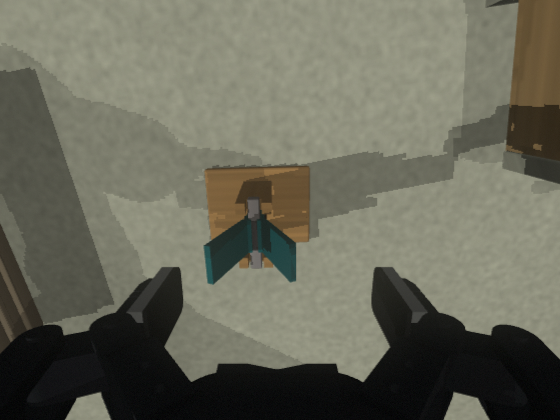

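>>> {"op": "carry_out", "data": {"targets": [[0,-0.15,0.07,-0.004,1],[0,-0.12,0.06,-0.003,1],[0,0,0,0,1],[0,0,0,0,1]]}}

```text
clock: 12.52
tcp_pos: [0.471, 0.3657, 0.1637]
tool_rot: [-2.129, 0.119, 2.211]
wrist_force: [-0.3, 0.6, 0.3]
finger_gap: 0.0857
```

```bash
python3 d.py 0.4678 0.3645 .106 -95.8
```

```text
t 12.52 tcp [0.471  0.3657 0.1637] gap 0.08567106018602379 F [-0.2968  0.6129  0.3147]
toolx [-0.0379 -0.0038 -0.9993] tooly yaw -95.9536254594757 j7 [-0.7702  0.6768  0.1204  1.7304 -0.1375  0.7747 -2.2497]
turn about tool x deg -0.15362545947570538 share -0.0008534747748650299 rows 0.02145606975917673
delta tool now (50mm) [1.1552 0.0221 0.0187]
delta tool after turn [1.1552 0.022  0.0187]
```

>>> {"op": "carry_out", "data": {"targets": [[0.2,0.02,0.02,0,1],[0.25,0,0,0,1],[0.25,0,0,0,1],[0.2,0,0,0,1],[0.12,0,0,0,1],[0,0,0,0,1],[0,0,0,0,1]]}}

```text
clock: 13.1
tcp_pos: [0.4674, 0.3664, 0.11]
tool_rot: [-2.132, 0.114, 2.209]
wrist_force: [0.8, 0.2, 0.2]
finger_gap: 0.0856
```

```bash
python3 d.py 0.4678 0.3645 .106 -95.8; python3 - <<'E'
from h import *
import pickle
st=manip.read_state();s=snap('wrist','w15')
E
```

```text
t 13.1 tcp [0.4674 0.3664 0.11  ] gap 0.08556837369042182 F [0.8119 0.2026 0.1615]
toolx [-0.0355 -0.0016 -0.9994] tooly yaw -95.79095479444463 j7 [-0.7643  0.748   0.1035  1.773  -0.1503  0.6573 -2.2387]
turn about tool x deg 0.00904520555536692 share 5.025114197426067e-05 rows 0.0012632968652747094
delta tool now (50mm) [ 0.0794  0.0372 -0.015 ]
delta tool after turn [ 0.0794  0.0372 -0.015 ]
```

View pics/w15.png

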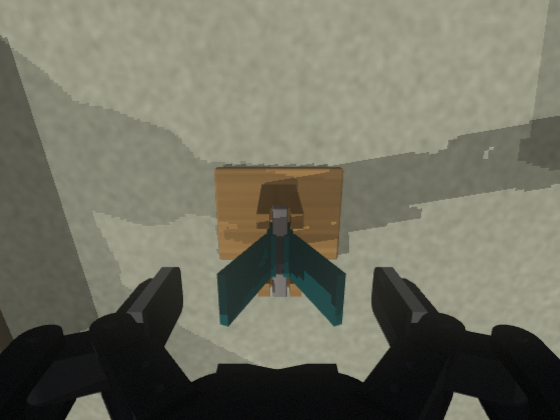

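>>> {"op": "carry_out", "data": {"targets": [[0.07,0.035,-0.01,0,1],[0,0,0,0,1],[0,0,0,0,0.8],[0,0,0,0,0.6],[0,0,0,0,0.4],[0,0,0,0,0.2],[0,0,0,0,0],[0,0,0,0,0]], "force": 45}}

```text
clock: 13.82
tcp_pos: [0.4704, 0.3667, 0.1119]
tool_rot: [-2.136, 0.107, 2.199]
wrist_force: [-2.0, -5.0, 2.8]
finger_gap: 0.0128
```

>>> {"op": "carry_out", "data": {"targets": [[0,0,0,0,0],[0,0,0,0,0],[0,0,0,0,0],[0,0,0,0,0]]}}

```text
clock: 14.15
tcp_pos: [0.4706, 0.3662, 0.1126]
tool_rot: [-2.136, 0.107, 2.198]
wrist_force: [0.4, -1.2, -0.8]
finger_gap: 0.0096
```

```bash
python3 d.py 0.4678 0.3645 .26 -95.8; python3 - <<'E'
from h import *
import pickle
st=manip.read_state();s=snap('wrist','w16'); pickle.dump(st,open('g.pkl','wb'))
E
```

```text
t 14.15 tcp [0.4706 0.3662 0.1126] gap 0.00958498399580347 F [ 0.3514 -1.153  -0.7585]
toolx [-0.0285  0.0045 -0.9996] tooly yaw -95.84625669791632 j7 [-0.7603  0.7433  0.1031  1.7736 -0.1506  0.6521 -2.2355]
turn about tool x deg -0.04625669791631992 share -0.0002569816550906662 rows 0.006460432669877084
delta tool now (50mm) [-2.9458  0.0341  0.1371]
delta tool after turn [-2.9458  0.034   0.1371]
```

View pics/w16.png

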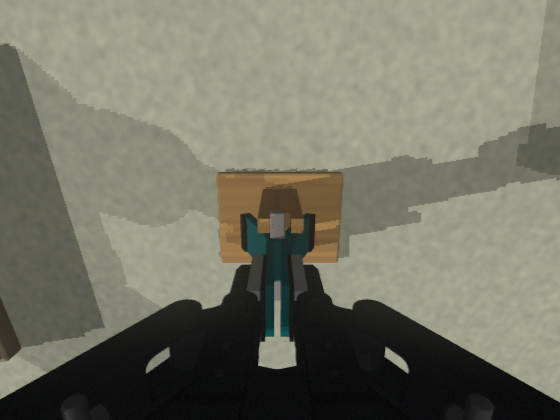

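>>> {"op": "carry_out", "data": {"targets": [[-0.15,0,0.004,0,0],[-0.25,0,0.007,0,0],[-0.3,0,0.008,0,0],[-0.4,0,0.01,0,0],[-0.5,0,0.01,0,0],[-0.5,0,0,0,0],[-0.5,0,0,0,0],[0,0,0,0,0]]}}

```text
clock: 14.87
tcp_pos: [0.471, 0.3665, 0.2482]
tool_rot: [-2.133, 0.108, 2.204]
wrist_force: [0.2, 0.2, -0.2]
finger_gap: 0.0097
```

```bash
python3 d.py 0.48 0.0 .28 -105; python3 - <<'E'
from h import *
s=snap('wrist','w17');b=snap('side','sd17'); crop(b['frame'],260,180,420,320,5,'sd17c')
E
```

```text
t 14.87 tcp [0.471  0.3665 0.2482] gap 0.0097148942611164 F [ 0.1567  0.2266 -0.2232]
toolx [-0.0328  0.0028 -0.9995] tooly yaw -95.7796165576471 j7 [-0.7825  0.571   0.1385  1.6584 -0.12    0.9441 -2.2648]
turn about tool x deg 9.220383442352897 share 0.051224352457516095 rows 1.2877630506079465
delta tool now (50mm) [-0.6625  7.2748 -0.896 ]
delta tool after turn [-0.6625  7.0372 -2.0501]
```

View pics/w17.png

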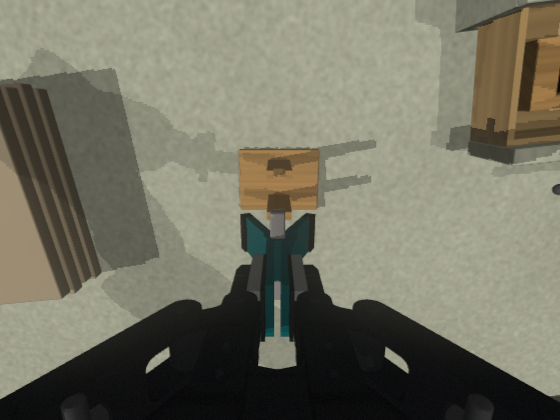

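View pics/sd17.png

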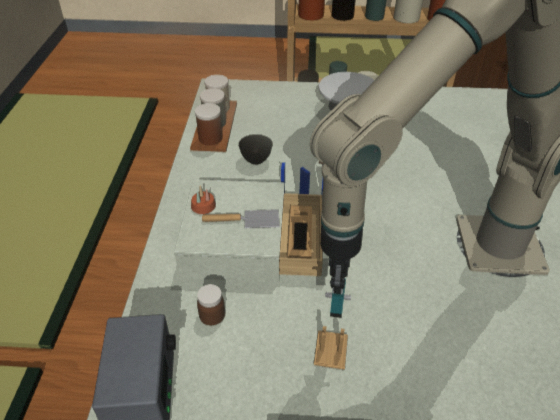

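```bash
cat > cl.py <<'E'
from h import *; import pickle,sys
np.set_printoptions(precision=4,suppress=True)
g=pickle.load(open('g.pkl','rb')); Rg=R.from_rotvec(g['tool_rot']).as_matrix()
om=Rg.T@(np.array([.4678,.3645,.027])-g['tcp_pos']); ax=Rg.T@np.array([0,0,1.]); a=np.radians(174.2); xx=Rg.T@np.array([np.cos(a),np.sin(a),0])
st=manip.read_state(); Rm=R.from_rotvec(st['tool_rot']).as_matrix()
m=st['tcp_pos']+Rm@om; yx=np.degrees(np.arctan2(*(Rm@xx)[1::-1]))
print('t',st['clock'],'tcp',st['tcp_pos'],'mouth',m,'axis',Rm@ax,'x yaw',yx,'gap',st['finger_gap'],'F',st['wrist_force'],'j',st['joint_pos'])
T=np.array([float(v) for v in sys.argv[1:4]]); d=T-m; yd=float(sys.argv[4]) if len(sys.argv)>4 else 155.8
t=(yd-yx+90)%180-90
print('to go world',d,'tool/50',Rm.T@d/.05,'turn deg',-t,'share',-t/180,'after',(Rm@R.from_rotvec([np.radians(-t),0,0]).as_matrix()).T@d/.05)
E
python3 cl.py .4426 -.3426 .19
```

```text
t 14.9667 tcp [0.4689 0.3652 0.2442] mouth [0.4653 0.3631 0.1587] axis [0.0095 0.0056 0.9999] x yaw 174.28152732530657 gap 0.00940975459004638 F [-0.6256 -1.229  -1.2057] j [-0.7824  0.575   0.1376  1.6636 -0.1203  0.9415 -2.2646]
to go world [-0.0227 -0.7057  0.0313] tool/50 [-0.5917 14.0912 -0.9433] turn deg 18.48152732530656 share 0.10267515180725865 after [-0.5917 13.0654 -5.3615]
```

>>> {"op": "carry_out", "data": {"targets": [[-0.4,0.2,0,0,0],[-0.4,0.5,0,0,0],[-0.1,0.65,-0.08,0,0],[0,0.7,-0.1,0,0],[0,0.7,-0.1,0,0],[0,0.7,-0.1,0,0],[0,0.7,-0.1,0,0],[0,0.7,-0.1,0,0]]}}

```text
clock: 15.63
tcp_pos: [0.4684, 0.1219, 0.2811]
tool_rot: [-2.123, 0.093, 2.243]
wrist_force: [1.1, -1.2, -1.1]
finger_gap: 0.0094
```

```bash
python3 cl.py .4426 -.3426 .19
```

```text
t 15.6333 tcp [0.4684 0.1219 0.2811] mouth [0.4634 0.1195 0.1956] axis [0.0263 0.0077 0.9996] x yaw 175.4929368715331 gap 0.009433549745118687 F [ 1.0912 -1.1954 -1.1012] j [-0.4311  0.3871  0.1763  1.892  -0.0965  0.9242 -1.8558]
to go world [-0.0208 -0.4621 -0.0056] tool/50 [ 0.1705  9.2455 -0.3268] turn deg 19.692936871533078 share 0.10940520484185043 after [ 0.1705  8.5947 -3.4232]
```

>>> {"op": "carry_out", "data": {"targets": [[0,0.7,-0.05,0,0],[0,0.7,-0.05,0,0],[0,0.7,-0.05,0,0],[0,0.7,-0.05,0,0],[0,0.7,-0.05,0.027,0],[0,0.7,-0.12,0.027,0],[0,0.68,-0.18,0.027,0],[0,0.66,-0.24,0.027,0]]}}

```text
clock: 16.3
tcp_pos: [0.4587, -0.1714, 0.2737]
tool_rot: [-1.917, 0.452, 2.063]
wrist_force: [1.2, -0.2, -0.1]
finger_gap: 0.0095
```

```bash
python3 cl.py .4426 -.3426 .19
```

```text
t 16.3 tcp [ 0.4587 -0.1714  0.2737] mouth [ 0.4513 -0.1734  0.1884] axis [0.0483 0.0156 0.9987] x yaw 155.42967078437889 gap 0.009507870788621593 F [ 1.1799 -0.1852 -0.1406] j [ 0.0443  0.4247  0.342   1.8797 -0.1377  0.9324 -1.5514]
to go world [-0.0087 -0.1692  0.0016] tool/50 [-0.0119  3.1495 -1.2483] turn deg -0.3703292156211262 share -0.002057384531228479 after [-0.0119  3.1575 -1.2279]
```

>>> {"op": "carry_out", "data": {"targets": [[0,0.5,-0.23,0,0],[0,0.55,-0.24,0,0],[0,0.55,-0.24,0,0],[0,0.5,-0.2,0,0],[0,0.4,-0.15,0,0],[0,0.15,0,0,0],[0,0,0,0,0],[0,0,0,0,0]]}}

```text
clock: 16.97
tcp_pos: [0.4417, -0.3261, 0.2645]
tool_rot: [-1.887, 0.468, 2.071]
wrist_force: [0.6, 0.9, -0.4]
finger_gap: 0.0097
```

```bash
python3 cl.py .4426 -.3426 .19;  python3 - <<'E'
from h import *
import pickle
st=manip.read_state();s=snap('wrist','w18'); pickle.dump((st,s),open('w18.pkl','wb'))
E
```

```text
t 16.9667 tcp [ 0.4417 -0.3261  0.2645] mouth [ 0.4328 -0.3277  0.1793] axis [0.0672 0.0116 0.9977] x yaw 154.44518993585308 gap 0.009689361495115513 F [ 0.5643  0.8779 -0.3651] j [ 0.3244  0.5292  0.3585  1.7302 -0.1488  0.9917 -1.2866]
to go world [ 0.0098 -0.0149  0.0107] tool/50 [-0.2313  0.192  -0.2863] turn deg -1.3548100641469318 share -0.0075267225785940655 after [-0.2313  0.1988 -0.2817]
```

View pics/w18.png

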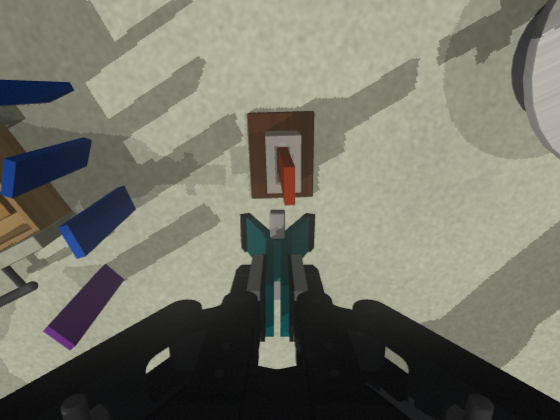

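```bash
python3 - <<'E'
from h import *
a=cv2.imread('pics/w18.png'); crop(a,235,105,325,225,6,'w18c')
E
```

```text
(no output)
```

View pics/w18c.png

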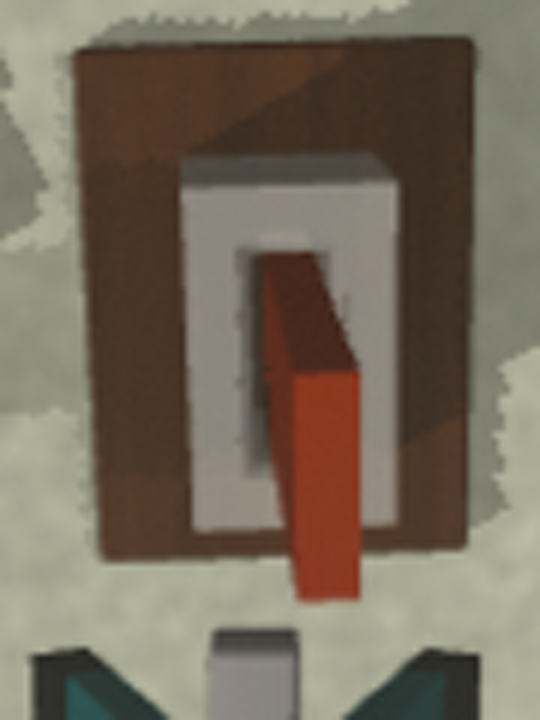

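```bash
cat > m8.py <<'E'
from h import *; import pickle
np.set_printoptions(precision=4,suppress=True)
st,s=pickle.load(open('w18.pkl','rb'))
c=lambda p:(p[0]/6+235-.4,p[1]/6+105-.4)
for q,z in [([(182,186),(192,530),(397,524),(398,180)],.05),([(293,373),(299,601),(360,599),(359,372)],.128),([(215,660),(205,720),(300,720),(297,660)],.22)]:
    P=np.array([plane(s,c(p),z,st) for p in q]); print(P.mean(0)); e=[P[1]-P[0],P[2]-P[1],P[3]-P[2],P[0]-P[3]]
    print([ (round(np.linalg.norm(v),4),round(np.degrees(np.arctan2(v[1],v[0]))%180,1)) for v in e])
E
python3 m8.py
```

```text
[ 0.4427 -0.3433  0.05  ]
[(np.float64(0.0602), np.float64(155.4)), (np.float64(0.0367), np.float64(65.6)), (np.float64(0.0603), np.float64(155.9)), (np.float64(0.0362), np.float64(65.8))]
[ 0.4424 -0.3436  0.128 ]
[(np.float64(0.032), np.float64(156.4)), (np.float64(0.0085), np.float64(65.7)), (np.float64(0.0319), np.float64(155.9)), (np.float64(0.0087), np.float64(64.9))]
[ 0.4558 -0.3351  0.22  ]
[(np.float64(0.0058), np.float64(145.3)), (np.float64(0.0085), np.float64(63.6)), (np.float64(0.0058), np.float64(157.7)), (np.float64(0.0073), np.float64(63.7))]
```

>>> {"op": "carry_out", "data": {"targets": [[0,0.1,-0.14,-0.004,0],[0,0.07,-0.12,-0.003,0],[0,0,0,0,0],[0,0,0,0,0],[0,0,0,0,0]]}}

```text
clock: 17.43
tcp_pos: [0.4533, -0.3341, 0.263]
tool_rot: [-1.904, 0.431, 2.091]
wrist_force: [-0.3, 0.7, -1.0]
finger_gap: 0.0098
```

```bash
python3 cl.py .4425 -.343 .111;  python3 - <<'E'
from h import *
import pickle
st=manip.read_state();s=snap('wrist','w19'); pickle.dump((st,s),open('w19.pkl','wb'))
E
```

```text
t 17.4333 tcp [ 0.4533 -0.3341  0.263 ] mouth [ 0.4445 -0.3354  0.1779] axis [0.0667 0.0073 0.9977] x yaw 156.398493143088 gap 0.009829580338109063 F [-0.2556  0.7203 -0.9749] j [ 0.3399  0.5508  0.3452  1.6914 -0.1503  1.0096 -1.2534]
to go world [-0.002  -0.0076 -0.0669] tool/50 [ 1.3344  0.1121 -0.1411] turn deg 0.5984931430879783 share 0.0033249619060443237 after [ 1.3344  0.1106 -0.1423]
```

View pics/w19.png

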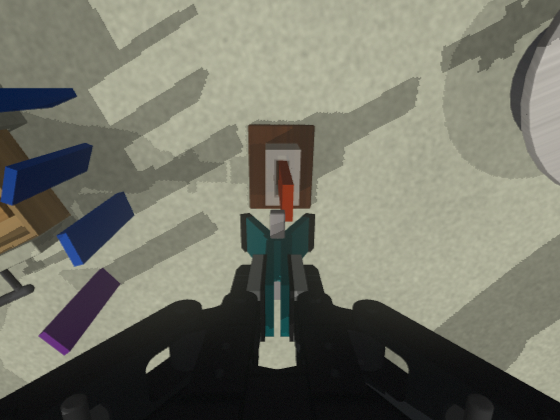

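>>> {"op": "carry_out", "data": {"targets": [[0.1,0.08,-0.03,0.003,0],[0.1,0.05,-0.02,0,0],[0,0,0,0,0],[0,0,0,0,0],[0,0,0,0,0]]}}

```text
clock: 17.9
tcp_pos: [0.4516, -0.3409, 0.2519]
tool_rot: [-1.898, 0.44, 2.086]
wrist_force: [-0.4, -0.3, -1.0]
finger_gap: 0.0093
```

```bash
python3 cl.py .4425 -.343 .111;  python3 - <<'E'
from h import *
s=snap('wrist','w20'); crop(s['frame'],215,150,345,300,4.5,'w20c')
E
```

```text
t 17.9 tcp [ 0.4516 -0.3409  0.2519] mouth [ 0.4427 -0.3422  0.1668] axis [0.0673 0.0069 0.9977] x yaw 155.82365395699046 gap 0.009264747259995933 F [-0.3877 -0.3388 -1.0316] j [ 0.3531  0.5675  0.3444  1.6966 -0.157   0.9889 -1.2472]
to go world [-0.0002 -0.0008 -0.0558] tool/50 [ 1.1105 -0.0193 -0.1   ] turn deg 0.023653956990443703 share 0.0001314108721691317 after [ 1.1105 -0.0193 -0.1   ]
```

View pics/w20c.png

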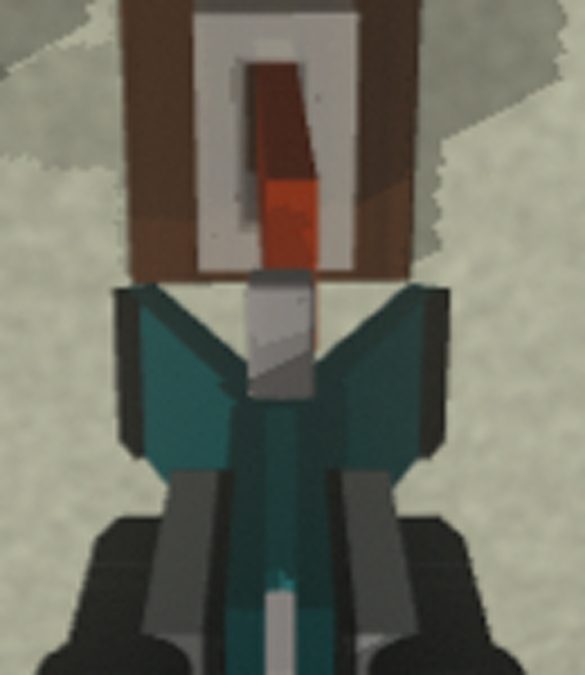

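>>> {"op": "carry_out", "data": {"targets": [[0.12,0,-0.01,0,0],[0.12,0,-0.012,0,0],[0.12,0,-0.012,0,0],[0.1,0,-0.01,0,0],[0,0,0,0,0],[0,0,0,0,0]]}}

```text
clock: 18.45
tcp_pos: [0.4514, -0.3414, 0.2261]
tool_rot: [-1.897, 0.44, 2.086]
wrist_force: [0.2, 0.2, -1.2]
finger_gap: 0.0097
```

```bash
python3 cl.py .4425 -.343 .115;  python3 - <<'E'
from h import *
s=snap('wrist','w21'); crop(s['frame'],215,150,345,300,4.5,'w21c')
a=snap('scene','sc21');b=snap('side','sd21')
crop(a['frame'],140,110,220,210,6,'sc21c');crop(b['frame'],300,70,380,180,6,'sd21c')
E
```

```text
t 18.45 tcp [ 0.4514 -0.3414  0.2261] mouth [ 0.4425 -0.3426  0.1409] axis [0.0675 0.0065 0.9977] x yaw 155.8429557240077 gap 0.009712691477670789 F [ 0.2185  0.1997 -1.2209] j [ 0.3609  0.5977  0.3348  1.7237 -0.1685  0.9328 -1.238 ]
to go world [ 0.     -0.0004 -0.0259] tool/50 [ 0.5162 -0.0096 -0.0488] turn deg 0.04295572400769743 share 0.00023864291115387458 after [ 0.5162 -0.0097 -0.0488]
```

View pics/w21c.png

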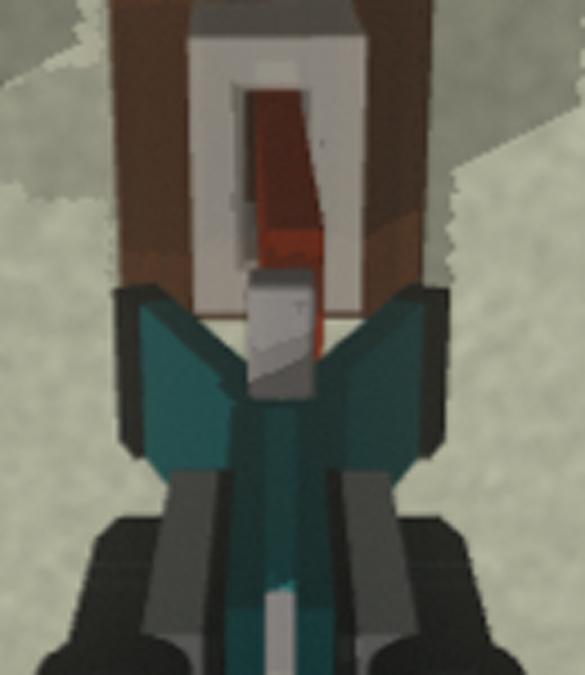

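View pics/sc21c.png

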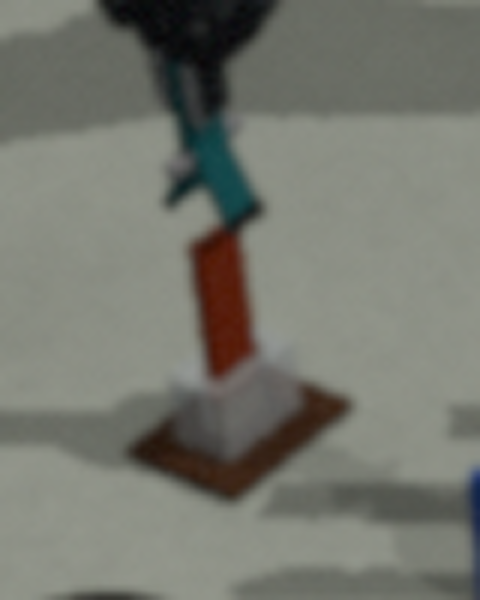

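View pics/sd21c.png

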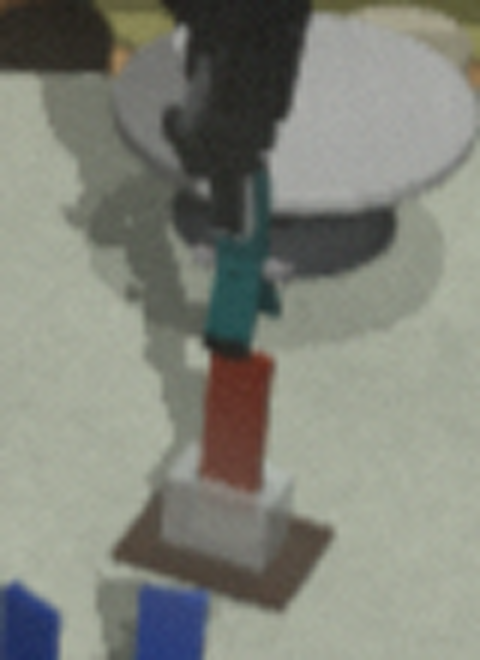

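```bash
cat > ck.py <<'E'
exec(open('cl.py').read())
yy=np.cross(Rm@ax,Rm@xx); 
for n,ox,oy in [('side',300,70),('scene',140,110)]:
    s=manip.snapshot(n); f=lambda P:((proj(s,P)-[ox,oy])*6).round(0)
    w=Rm@xx*.012
    print(n,'tips',[f(m+k*.0175*yy+j*w) for k in(1,-1) for j in (-1,1)],'bar ends',[f(m+Rm@ax*.041+j*Rm@xx*.026) for j in (-1,1)])
    X=np.array([np.cos(np.radians(155.8)),np.sin(np.radians(155.8)),0]);Y=np.array([-X[1],X[0],0]);T=np.array([.4425,-.343,.128])
    print('  tile top',[f(T+i*.016*X+j*.0045*Y) for i in(-1,1) for j in(-1,1)])
E
python3 ck.py .4425 -.343 .115
```

```text
t 18.6 tcp [ 0.4516 -0.3416  0.2266] mouth [ 0.4428 -0.3429  0.1415] axis [0.0667 0.007  0.9977] x yaw 155.83907568587279 gap 0.00936808908206181 F [ 0.2874  0.6683 -1.4482] j [ 0.3608  0.597   0.3351  1.7231 -0.1685  0.933  -1.2381]
to go world [-0.0003 -0.0001 -0.0265] tool/50 [ 0.5276 -0.0123 -0.0421] turn deg 0.0390756858727741 share 0.0002170871437376339 after [ 0.5276 -0.0123 -0.0421]
side tips [array([231., 309.]), array([274., 319.]), array([204., 345.]), array([248., 355.])] bar ends [array([193., 253.]), array([289., 275.])]
  tile top [array([206., 349.]), array([213., 341.]), array([263., 366.]), array([270., 357.])]
scene tips [array([173., 206.]), array([204., 182.]), array([227., 228.]), array([257., 204.])] bar ends [array([170., 165.]), array([238., 113.])]
  tile top [array([204., 244.]), array([191., 239.]), array([245., 215.]), array([232., 210.])]
```

>>> {"op": "carry_out", "data": {"targets": [[0.1,0,-0.01,0,0],[0.12,0,-0.01,0,0],[0.12,0,-0.01,0,0],[0.1,0,-0.01,0,0],[0,0,0,0,0],[0,0,0,0,0]]}}

```text
clock: 19.2
tcp_pos: [0.4517, -0.3424, 0.2027]
tool_rot: [-1.9, 0.44, 2.084]
wrist_force: [-0.2, -0.9, -0.3]
finger_gap: 0.0096
```

```bash
python3 ck.py .4425 -.343 .115;  python3 - <<'E'
from h import *
s=snap('wrist','w22'); crop(s['frame'],215,150,345,300,4.5,'w22c')
a=snap('scene','sc22');b=snap('side','sd22')
crop(a['frame'],140,110,220,210,6,'sc22c');crop(b['frame'],300,70,380,180,6,'sd22c')
E
```

```text
t 19.2 tcp [ 0.4517 -0.3424  0.2027] mouth [ 0.4429 -0.3438  0.1175] axis [0.0656 0.0076 0.9978] x yaw 155.84611553050908 gap 0.009592164959416862 F [-0.2389 -0.8882 -0.3077] j [ 0.369   0.6266  0.3252  1.7458 -0.1798  0.8801 -1.2292]
to go world [-0.0004  0.0008 -0.0025] tool/50 [ 0.0504 -0.0127  0.0098] turn deg 0.04611553050906991 share 0.00025619739171705506 after [ 0.0504 -0.0127  0.0098]
side tips [array([227., 346.]), array([270., 356.]), array([200., 382.]), array([243., 393.])] bar ends [array([190., 292.]), array([284., 314.])]
  tile top [array([206., 349.]), array([213., 341.]), array([263., 366.]), array([270., 357.])]
scene tips [array([177., 245.]), array([207., 221.]), array([230., 268.]), array([260., 243.])] bar ends [array([175., 206.]), array([242., 154.])]
  tile top [array([204., 244.]), array([191., 239.]), array([245., 215.]), array([232., 210.])]
```

View pics/w22c.png

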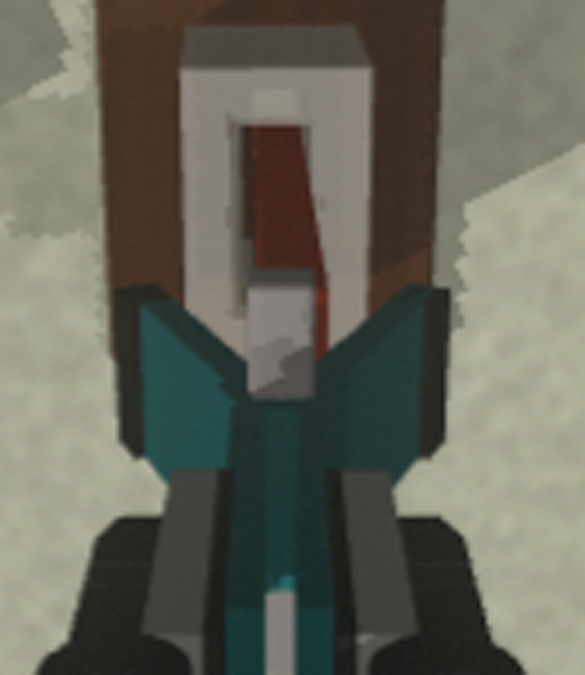

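View pics/sc22c.png

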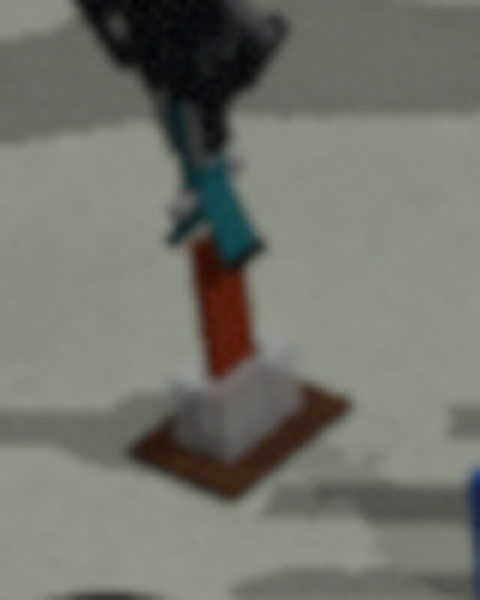

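View pics/sd22c.png

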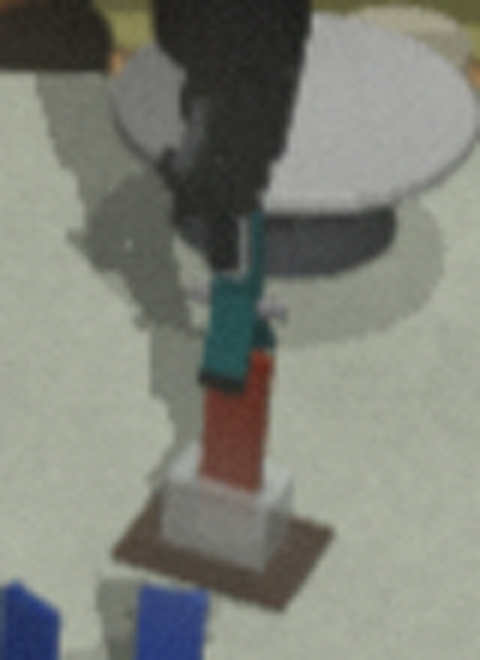

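>>> {"op": "carry_out", "data": {"targets": [[0.06,0,0,0,0],[0.04,0,0,0,0],[0,0,0,0,0],[0,0,0,0,0],[0,0,0,0,0]]}}

```text
clock: 19.87
tcp_pos: [0.4519, -0.3428, 0.1985]
tool_rot: [-1.903, 0.441, 2.082]
wrist_force: [-0.3, 0.1, -0.8]
finger_gap: 0.0092
```

```bash
python3 ck.py .4425 -.343 .113;  python3 - <<'E'
from h import *
s=snap('wrist','w23')
a=snap('scene','sc23');b=snap('side','sd23')
crop(b['frame'],300,70,380,180,6,'sd23c')
E
python3 cl.py .4425 -.343 .113
```

```text
t 19.8667 tcp [ 0.4519 -0.3428  0.1985] mouth [ 0.4433 -0.3443  0.1133] axis [0.0633 0.009  0.998 ] x yaw 155.85463398454232 gap 0.009175276084105403 F [-0.2556  0.108  -0.8199] j [ 0.3707  0.6311  0.3232  1.7509 -0.1822  0.8679 -1.2271]
to go world [-0.0008  0.0013 -0.0003] tool/50 [ 0.0074 -0.0172  0.0243] turn deg 0.05463398454230628 share 0.000303522136346146 after [ 0.0074 -0.0172  0.0243]
side tips [array([226., 352.]), array([268., 363.]), array([199., 388.]), array([242., 399.])] bar ends [array([188., 298.]), array([283., 320.])]
  tile top [array([206., 349.]), array([213., 341.]), array([263., 366.]), array([270., 357.])]
scene tips [array([177., 253.]), array([207., 228.]), array([230., 275.]), array([260., 251.])] bar ends [array([175., 213.]), array([242., 161.])]
  tile top [array([204., 244.]), array([191., 239.]), array([245., 215.]), array([232., 210.])]
t 20.1167 tcp [ 0.4519 -0.3429  0.1986] mouth [ 0.4434 -0.3443  0.1134] axis [0.0632 0.0091 0.998 ] x yaw 155.8586860160616 gap 0.009655875015326453 F [ 0.5355  0.099  -0.9424] j [ 0.3707  0.631   0.3232  1.7507 -0.1821  0.8679 -1.2271]
to go world [-0.0009  0.0013 -0.0004] tool/50 [ 0.0093 -0.0179  0.0259] turn deg 0.05868601606158563 share 0.0003260334225643646 after [ 0.0093 -0.0178  0.0259]
```

View pics/sd23c.png

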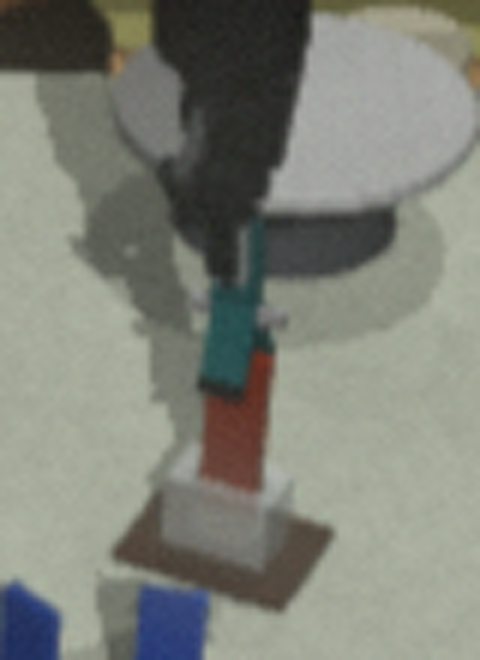

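View pics/w23.png

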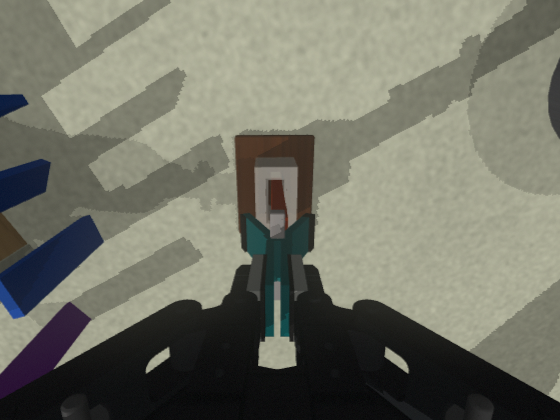

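View pics/sc23.png

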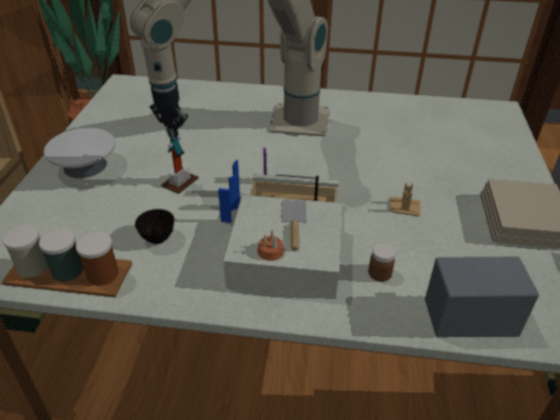

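```bash
python3 -c "
from h import *
print(manip.hand_in()); s=manip.read_state(); print(s['clock'],s['tcp_pos'],s['finger_gap'],s['wrist_force'])"
```

```text
the job is handed in; nothing more can be done
None
the job is handed in; nothing more can be done
```

I put the rust tile in the clear stand's slot and let go of it. I then took the teal clip off its rest, squeezed it open and brought it down over the middle of the tile's top edge. I handed the job in at about 20 s with the clip still held open; no verdict was reported.

**Tile:** After release its top measured within 1 mm of the stand's centre on both looks, so it stands upright. The last pictures show no sign that it moved.

**Clip:**

| Check | Result | Allowed |
|---|---|---|
| Mouth point below the top edge | about 15 mm | 5–30 mm |
| Off the middle, along the tile | about 1–2 mm | 14 mm |
| Off the middle, across the tile | about 1 mm | 12 mm |
| Clip tilt from vertical | about 0.06 rad | 0.25 rad |
| Turn between clip and tile | under 0.01 rad | 0.25 rad |

- **How open:** I could not read the jaw joint directly. The finger gap of about 9.5 mm is below the stated 12 mm over the fully open handles, and the pictures show the jaws gaping wide.
- **Contact:** The wrist force stayed around 1 N, with no sign of contact with the tile or the stand.
- **Bystanders:** The black tile, spatula, cone holder, jar and bowl look undisturbed in the last overview picture; I did not measure them.

**Disagreements:**
- Early on, the scene and side views differed by about 7–10 mm along x, so I relied on the wrist camera.
- At the end, the wrist picture put the tile about 1.5–2 mm more to one side of the clip than my computed pose did. That is well within the margin, so I left it.

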